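# Move drone circuit boards from the storage rack to the carry cassette

### The arm

A 7-joint arm with a two-finger parallel gripper is mounted at the origin on the work surface. World frame = base frame: x ahead of the robot, y to its left, z up, the work surface at z = 0. Lengths are in mm, angles in rad, forces in N, time in s.
With the tool pointing down it reaches from about 400 to 850 mm from the base axis. Payload 6.9 kg.
Tool frame: the origin (TCP) lies on the mounting face of the last link; the fingertips stand 173 mm ahead of it and the grasp point (between the pads) lies 155 mm ahead of it (bot.hold_point_z is the distance from the TCP to the grasp point, in mm); z points along the fingers, y is the line along which they close (so a half turn about z gives the same grasp; the last joint's range is limited). The gripper opens to 85 mm and grips with 20 to 120 N. Pads are 22 mm wide; open, the fingers measure 114 mm over their backs; the gripper's body (76 mm by 85 mm) begins 54 mm behind the grasp point. The pads swing forward as they close: fully open they stand 13 mm farther back than shut.
Start: joints at [-1.139, 0.507, -0.238, 1.5, 0.126, 1.149, -0.155], TCP at [200.063, 592.108, 404.675] pointing down, gripper open.
Joint ranges: [-3.08, 3.08], [-0.24, 2.05], [-1.43, 1.35], [0, 2.5], [-1.52, 4.66], [0.17, 1.96], [-2.89, 2.89]. Speed limits (rad/s): [2.39, 2.39, 3.14, 3.14, 3.14, 3.14, 3.14].

### API

Orientations are given as a unit quaternion [x, y, z, w].
In Python, from station import bot gives the robot as it stands. The module is installed in compiled form; this text tells all that it offers.
- The arm moves only by the tool move_arm, never from a script. Its argument "deltas" is one flat list of numbers, 7 for each row, row after row: the shift along the tool's x, y, z in units of 25 mm (1.0 is 25 mm), then the turn, a rotation vector about the tool's x, y, z in units of 5 degrees (1.0 is 5 degrees), then the finger opening in mm, from 0 to 85.4. A call has exactly 5 rows; each row is the pose to reach, as a shift and turn from the pose commanded when the call began, along the tool's axes at that moment; what a row does not reach only later rows make up. A row lasts 1/12 s, in which the tool goes at most 41.7 mm and 7.16 degrees, less where a joint would pass 70% of its speed; a pose out of reach is approached as far as the arm can. A call with a gripper value outside its range is refused whole. The fingers move at their own pace and stop on an object; "newtons" is the grip in N (left out, the last holds). Time passes only in rows, so rows that repeat a pose let the fingers close, or fill a call up. It gives the time, the measured TCP pose, the force, the opening and the grip force at its end, in the units of the state.
- bot.state(): the state, without advancing time (a new reading comes with each control period).
- bot.snapshot(name): name is "side" or "top"; returns a dict with "frame" (480x640x3 uint8, red, green, blue), "depth" (480x640 float32, mm along the optical axis (not along the pixel's ray), 0 where there is no reading), "K" (3x3 intrinsics, pixels), "R" (3x3) and "t" (3): a world point X has camera coordinates R X + t. Camera axes: x right, y down, z forward; pixel columns grow to the right and rows downward; lengths in mm; the calibration is good to about 2 mm. A picture is of the moment at which its call begins.
- bot.job_done(): hands the job in; it is judged then, once.
The state is a dict: "t": time; "qpos": joint angles; "qvel": joint speeds; "tau": joint torques, N m; "ee_pos": TCP position; "tool_rot": TCP orientation; "ft_force": force on the tool from outside, world axes, zero at the start; "torque": the same for the moment, N m; "gripper_width": opening from 0.0 (shut) to 1.0 (fully open); "finger_force": force on a finger pad.
Only numpy, scipy, OpenCV 4.12 (cv2) and the standard library are available. Lean on these libraries where they do the work, as an engineer would, in place of code of your own. Each camera call takes 0.05 s, during which the arm holds its last target. There are 200 camera calls.

### The job

Fold the clear dust cover of the storage rack back past upright, slide every circuit board up out of its slots and stand each one fully home in any slot of the carry cassette. Then lay the loose keeper bar in the cassette's two end saddles across the tops of the boards, swing the toggle clamp arm over until its pad rests on the bar, and close the cover of the emptied rack. Leave the tape roll, the bottle and the screwdriver alone.

Things in the scene. Friction and masses are not known exactly. Their poses are not given: they have to be found in the camera images.
- rack: fixed storage rack: grey base 110 x 200 x 8 mm, two black comb walls at |x| = 25..42 mm, 56 mm high. Origin: centre of its underside; x towards the cover's hinge, y along the slots, z up. Four slots at y = -60, -20, 20, 60 mm, each a pair of facing vertical grooves 8 mm wide (y); slot floor 8 mm up; open between the walls. Closed cover 90 mm up
- cassette: fixed aluminium carry cassette, base 150 x 250 x 8 mm; white comb walls and slots as the rack's, grooves 10 mm wide, 72 mm apart in x. Origin: underside, below the middle of the slot row; x to the clamp's pivot post (x 64..86 mm, 131 mm high), y along slots. Saddle posts at |y| = 98..120 mm: floor 80 mm up, lips 12 mm higher at |x| = 16 mm, end stops at |y| = 117 mm
- slot0 (a point): cassette slot 0 at y = -60 mm of the cassette: the point on its floor, 8 mm above the bench, where the underside centre of a board comes to stand; axes as the cassette's
- slot1 (a point): cassette slot 1 at y = -20 mm of the cassette: the point on its floor, 8 mm above the bench, where the underside centre of a board comes to stand; axes as the cassette's
- slot2 (a point): cassette slot 2 at y = 20 mm of the cassette: the point on its floor, 8 mm above the bench, where the underside centre of a board comes to stand; axes as the cassette's
- slot3 (a point): cassette slot 3 at y = 60 mm of the cassette: the point on its floor, 8 mm above the bench, where the underside centre of a board comes to stand; axes as the cassette's
- saddle (a point): point midway between the two saddles of the cassette at the height of their floors, 80 mm above the bench (2 mm above the tops of boards that are home): the underside centre of the laid bar comes here, its length along the cassette's y
- board0: green circuit board, 66 mm wide (its x), 4 mm thick (its y), 70 mm high (its z), 45 g; black connector block along its top edge, 44 mm (x) x 10 mm (y) x 16 mm, from 54 to 70 mm above the underside: pinch it there across y. Origin: middle of the bottom edge. May be absent (None)
- board1: green circuit board, 66 mm wide (its x), 4 mm thick (its y), 70 mm high (its z), 45 g; black connector block along its top edge, 44 mm (x) x 10 mm (y) x 16 mm, from 54 to 70 mm above the underside: pinch it there across y. Origin: middle of the bottom edge. May be absent (None)
- board2: green circuit board, 66 mm wide (its x), 4 mm thick (its y), 70 mm high (its z), 45 g; black connector block along its top edge, 44 mm (x) x 10 mm (y) x 16 mm, from 54 to 70 mm above the underside: pinch it there across y. Origin: middle of the bottom edge. May be absent (None)
- board3: green circuit board, 66 mm wide (its x), 4 mm thick (its y), 70 mm high (its z), 45 g; black connector block along its top edge, 44 mm (x) x 10 mm (y) x 16 mm, from 54 to 70 mm above the underside: pinch it there across y. Origin: middle of the bottom edge. May be absent (None)
- bar: loose keeper bar: plain aluminium bar 22 mm wide (x), 220 mm long (y), 25 mm high (z), 0.2 kg, at first lying on the bench between rack and cassette. Origin: centre of its underside
- cover (a joint): hinge angle of the rack's clear dust cover (rad): 0 closed and level, 1.57 upright, 2.0 fully back; stiff, stays where it is left
- cover_hinge (a point): on the cover's hinge axis, at the middle, 90 mm above the bench; axis along the rack's y, on its +x side (52 mm from the rack's centre); the closed cover, 104 x 196 x 4 mm, reaches from here towards the rack's -x
- cover_tab (a point): grip point on the cover's black tab, 132 mm from the hinge axis; the tab is 24 mm wide (along y), 8 mm thick and stands 42 mm out of the cover's free edge; moves with the cover. Pinched by its two narrow sides (across y) it can turn between the fingers
- clamp (a joint): angle of the cassette's toggle clamp arm (rad): 0 when its pad rests on top of a bar laid in the saddles, 1.57 upright, 2.0 fully back; stiff, stays where it is left; without the bar it stops at -0.06
- clamp_hinge (a point): on the clamp arm's pivot axis, 118 mm above the bench, 72 mm from the cassette's centre on its +x side; axis along the cassette's y; at 0 the arm points to the cassette's -x. The pad sits 72 mm from the pivot, its face 13 mm below the arm's centreline
- clamp_grip (a point): grip point on the black rubber handle at the clamp arm's free end, 127 mm from the pivot; handle 18 mm wide (y), 14 mm thick, from 85 to 147 mm from the pivot; moves with the arm
- tape: grey roll of tape lying flat, 96 mm across, 45 mm high; bystander. Origin: centre of its underside
- oil: small amber bottle 38 mm across, 85 mm high; bystander. Origin: centre of its underside
- driver: screwdriver lying on the bench; bystander
Mind the look-alikes: they are no part of the job. Leave any purple or red look-alike of the bar alone. What is shaped like the rack but turquoise is not meant.

How it is judged (in metres and radians):
On the way, in this order (a step that is already met when the one before it is completed fails the run):
1. the rack's cover is folded back past upright (value of joint cover above 1.6 rad), for 0.2 s.
2. every board stands fully home in a cassette slot (x of board0 in the frame of cassette between -0.008 and 0.008 m and y of board0 in the frame of cassette between -0.068 and 0.068 m and z of board0 in the frame of cassette between 0.003 and 0.013 m and angle between the x axis of each of board0, board1, board2, board3 and the x axis of cassette, either way round below 0.2 rad and angle between each of board0, board1, board2, board3's own z axis and vertical below 0.2 rad and x of board1 in the frame of cassette between -0.008 and 0.008 m and y of board1 in the frame of cassette between -0.068 and 0.068 m and z of board1 in the frame of cassette between 0.003 and 0.013 m and x of board2 in the frame of cassette between -0.008 and 0.008 m and y of board2 in the frame of cassette between -0.068 and 0.068 m and z of board2 in the frame of cassette between 0.003 and 0.013 m and x of board3 in the frame of cassette between -0.008 and 0.008 m and y of board3 in the frame of cassette between -0.068 and 0.068 m and z of board3 in the frame of cassette between 0.003 and 0.013 m), for 0.2 s.
3. the keeper bar lies in both saddles (x of bar in the frame of saddle between -0.01 and 0.01 m and y of bar in the frame of saddle between -0.013 and 0.013 m and z of bar in the frame of saddle between -0.004 and 0.005 m and angle between the y axis of bar and the y axis of cassette, either way round below 0.1 rad and angle between bar's own z axis and vertical below 0.1 rad), for 0.2 s.
4. the clamp arm is down with its pad on the bar (all of step 3 and value of joint clamp between -0.045 and 0.06 rad), for 0.2 s.
At the end, for the whole second after the job is handed in: every board present stands upright on the floor of a cassette slot (5 mm, 0.2 rad), the bar lies level in both saddles (10 mm across, 13 mm along, 4 mm high), the clamp is down on it (0.06 rad), the rack's cover is closed (0.08 rad), all at rest (all of step 2 and all of step 4 and value of joint cover below 0.08 rad and linear speed of each of board0, board1, board2, board3, bar below 0.02 m/s); the robot touches nothing.
It fails at once if the tape roll is pushed more than 30 mm (distance of tape from where it was at the start of the episode above 0.03 m).
It fails at once if the bottle is pushed more than 30 mm (distance of oil from where it was at the start of the episode above 0.03 m).
It fails at once if the screwdriver is pushed more than 30 mm (distance of driver from where it was at the start of the episode above 0.03 m).
Of board0, board1, board2, board3 only 2 to 4 are there at a start; the rules pass over those that are not, and their reading is None.
At some moment in a run one of bar may be knocked a few centimetres aside while the robot is not near it.
It also fails if it takes over 210 s, if anything falls off the work surface, if the arm or the gripper's body presses on something with over 40 N, if the wrist force passes 120 N, or if a joint passes its speed limit or range.

## Working session

There is one attempt and no reset: what is moved stays moved. The work goes in short steps, Python scripts to look and compute and a tool call to move; the robot and the scene stay as the last step left them, time stands still between calls to the robot, and variables do not carry over. Pictures are saved under pics/ and viewed, at most 14 in all, crops included, and the job is handed in when it is done.

Besides the shell and the picture viewer there is one more tool, called after "Call:" as a command line: name --argument value ..., lists and objects as JSON in quotes. move_arm: Moves the arm, as the interface text tells. Its arguments: {"type":"object","properties":{"deltas":{"type":"array","items":{"type":"number"}},"newtons":{"type":"number"}},"required":["deltas"]}

```bash
mkdir -p pics; cat > h.py <<'E'
import numpy as np, cv2
from station import bot
def snap(n,name):
    s=bot.snapshot(n); cv2.imwrite(f'pics/{name}.png',cv2.cvtColor(s['frame'],cv2.COLOR_RGB2BGR)); np.savez(f'{name}.npz',**s); return s
def cloud(s):
    v,u=np.mgrid[:480,:640]; d=s['depth']; K=s['K']
    c=np.stack([(u-K[0,2])/K[0,0]*d,(v-K[1,2])/K[1,1]*d,d],-1)
    P=(c-s['t'])@s['R']; P[d<=0]=np.nan; return P
def ray(s,u,v,z):
    K=s['K']; d=s['R'].T@np.linalg.solve(K,[u,v,1.]); o=-s['R'].T@s['t']; return o+d*(z-o[2])/d[2]
def proj(s,X):
    c=s['R']@np.array(X)+s['t']; p=s['K']@c; return p[:2]/p[2]
E
python3 - <<'E'
from h import *
for n in('top','side'):
    s=snap(n,n+'0'); print(n,s['K'].tolist(),(-s['R'].T@s['t']).round(),s['R'].round(2).tolist())
print(bot.state(),bot.hold_point_z)
E
```

```text
top [[501.83727702037066, 0.0, 316.7014863847867], [0.0, 501.83727702037066, 241.7168335604562], [0.0, 0.0, 1.0]] [ 466.  104. 1081.] [[-0.0, -1.0, 0.02], [-1.0, -0.0, -0.07], [0.07, -0.02, -1.0]]
side [[580.0101711500307, 0.0, 329.20369808078095], [0.0, 580.0101711500307, 233.2867640182348], [0.0, 0.0, 1.0]] [ 411. -881.  677.] [[0.99, -0.14, -0.02], [-0.08, -0.49, -0.87], [0.11, 0.86, -0.5]]
{'t': 0.1, 'qpos': array([-1.13951356,  0.50828406, -0.23752127,  1.50102326,  0.12568461,
        1.14889359, -0.15479518]), 'qvel': array([ 0.00194205, -0.00137771, -0.00041585, -0.0028368 ,  0.00061796,
       -0.00099209, -0.00022748]), 'tau': array([-5.48592812e-03, -6.21828675e+01, -2.19521843e+00, -2.50207669e+01,
        1.23581759e-02,  7.81071489e-03, -1.99206710e-05]), 'ee_pos': array([200.0464115 , 591.94813418, 403.90051021]), 'tool_rot': array([ 1.62171844e-01,  9.86762198e-01, -8.01713921e-04, -1.24140543e-04]), 'ft_force': array([ 0.44046962, -0.07011422, -0.11585727]), 'torque': array([0.02465948, 0.01924491, 0.03333696]), 'finger_force': 0.0, 'gripper_width': 0.9975428658391995} 154.70000000000002
```

View pics/top0.png

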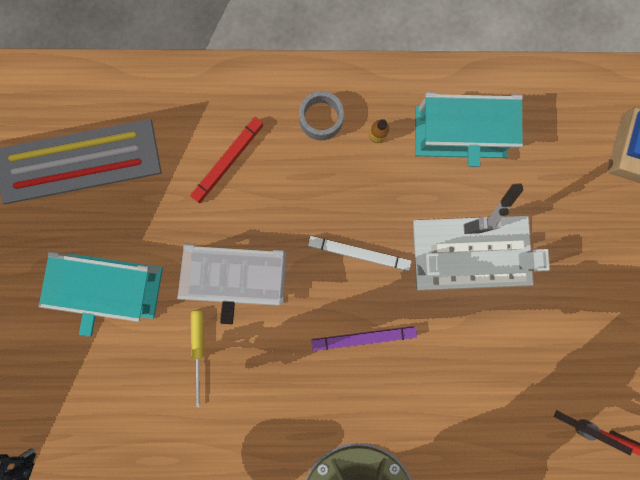

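View pics/side0.png

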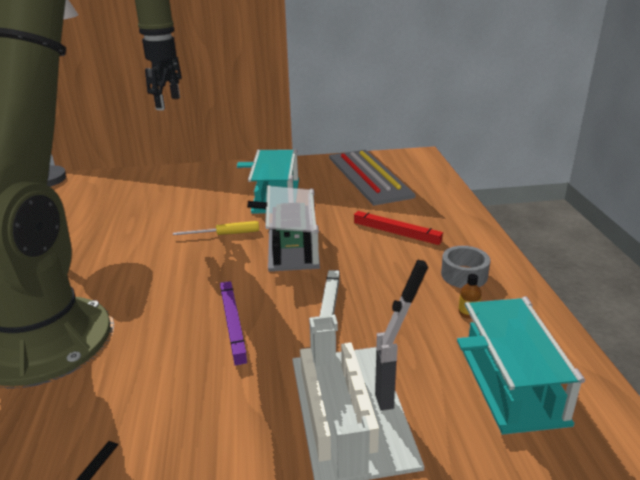

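Top view: the wanted rack is the clear-covered one at (232,275), with its black tab at (228,312). Its look-alikes are turquoise, at (100,288) and (470,125). The wanted bar is the plain aluminium one at (360,252); the purple one at (364,338) and red one at (227,160) are look-alikes. The cassette is at (474,253) with its clamp handle at (512,195). The tape is at (322,116), the bottle at (380,130) and the driver at (198,358).

```bash
cat > m.py <<'E'
from h import *
s=dict(np.load('top0.npz')); P=cloud(s)
def rect(box,z0,z1,extra=None,tag=''):
    u0,u1,v0,v1=box; m=np.zeros((480,640),bool); m[v0:v1,u0:u1]=1
    m&=(P[...,2]>z0)&(P[...,2]<z1)
    if extra is not None: m&=extra
    q=P[m]; r=cv2.minAreaRect(q[:,:2].astype(np.float32)); print(tag,len(q),np.round(r[0],1),np.round(r[1],1),round(r[2],2),'z',np.percentile(q[:,2],[10,50,90]).round(1)); return q
if __name__=='__main__':
    f=s['frame'].astype(int); dark=f.max(-1)<60
    rect((165,300,235,330),80,110,tag='cover')
    rect((210,245,300,335),60,120,dark,'tab')
    rect((165,300,235,330),3,14,tag='rackbase')
    rect((165,300,235,330),55,85,tag='tops')
    rect((300,420,225,280),15,35,tag='bar')
    rect((400,560,205,300),4,12,tag='cassbase')
    rect((400,560,205,300),70,100,tag='saddles')
    rect((400,560,225,300),50,66,tag='combs')
    rect((440,530,170,240),110,300,tag='clamp')
    rect((480,530,170,225),150,300,dark,tag='handle')
    for uv in ((428,262),(541,259),(200,275),(265,275)): print(uv,P[uv[1],uv[0]].round(1))
E
python3 m.py
python3 - <<'E'
import cv2
a=cv2.imread('pics/top0.png'); b=cv2.resize(a[235:330,170:420],None,fx=3.2,fy=3.2,interpolation=3); c=cv2.resize(a[180:300,405:560],None,fx=2.4,fy=2.4,interpolation=3)
import numpy as np
h=b.shape[0]+c.shape[0]; o=np.zeros((h,800,3),np.uint8); o[:b.shape[0],:b.shape[1]]=b; o[b.shape[0]:,:c.shape[1]]=c
cv2.imwrite('pics/crop0.png',o)
E
```

```text
cover 5415 [458.7 255.5] [196.9 140.2] 86.64 z [ 93.3  99.7 106.2]
tab 253 [401.2 257.8] [22.3 40.4] 85.1 z [109.5 112.3 115.6]
rackbase 537 [458.5 266. ] [200.6 287. ] 0.04 z [3.2 4.3 8.9]
tops 1 [531.2 332.1] [0. 0.] 0.0 z [63.3 63.3 63.3]
bar 1146 [523.5 -18.2] [244.1  38.7] 75.76 z [22.  24.7 27.5]
cassbase 5211 [ 523.  -268.7] [203.1 349.7] 0.16 z [ 5.3  7.7 10.1]
saddles 706 [ 531.2 -251. ] [106.4 246.1] 2.24 z [76.6 81.6 92.7]
combs 1427 [ 516.2 -239.8] [119.6 222.6] 2.22 z [53.1 55.7 58.5]
clamp 691 [ 593.2 -247. ] [61.3 35.7] 2.14 z [127.5 194.5 254.4]
handle 273 [ 601.4 -246.3] [40.9 17.1] 2.48 z [195.7 235.7 256.3]
(428, 262) [ 497.9 -134.5   90.1]
(541, 259) [ 504.2 -364.7   81.3]
(200, 275) [472.4 312.8 102. ]
(265, 275) [472.3 187.3  97.8]
```

View pics/crop0.png

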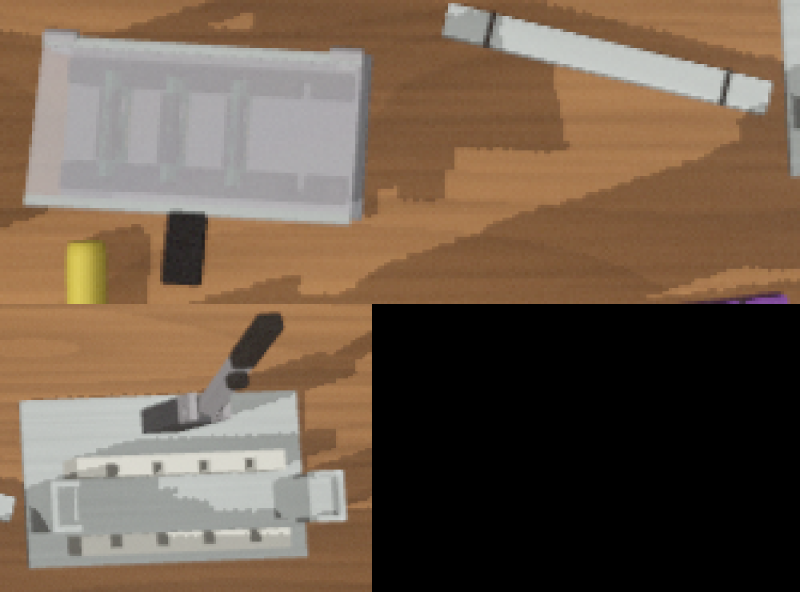

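The crop shows three boards under the clear cover, in the three slots at the left (+y); the right-hand slot is empty. The bar is aluminium with two dark rings. The cassette is empty, with its clamp swung back.

```bash
cat > m2.py <<'E'
from m import *
hsv=cv2.cvtColor(s['frame'],cv2.COLOR_RGB2HSV)
# tab: dark contour -> rays
f=s['frame'].astype(int)
def contour(mask,box):
    u0,u1,v0,v1=box; k=np.zeros((480,640),np.uint8); k[v0:v1,u0:u1]=mask[v0:v1,u0:u1]
    k=cv2.morphologyEx(k,cv2.MORPH_OPEN,np.ones((2,2),np.uint8))
    c=max(cv2.findContours(k,cv2.RETR_EXTERNAL,cv2.CHAIN_APPROX_NONE)[0],key=cv2.contourArea); return c[:,0]
def wrect(c,z,tag):
    W=np.array([ray(s,u,v,z)[:2] for u,v in c],np.float32); r=cv2.minAreaRect(W); b=cv2.boxPoints(r)
    e=[b[1]-b[0],b[2]-b[1]]; l=max(e,key=np.linalg.norm); a=np.degrees(np.arctan2(l[1],l[0]))%180
    print(tag,'ctr',np.round(r[0],1),'size',np.round(r[1],1),'long axis deg',round(a,2)); return r
if __name__=='__main__':
    q=P[240:300,185:285].reshape(-1,3); q=q[(q[:,2]>85)&(q[:,2]<112)]
    A=np.c_[q[:,:2]-[460,255],np.ones(len(q))]; co=np.linalg.lstsq(A,q[:,2],rcond=None)[0]; print('cover plane',co, 'angle',np.arctan(np.hypot(*co[:2])))
    wrect(contour((f.max(-1)<60).astype(np.uint8),(210,245,295,335)),112,'tab')
    wrect(contour((hsv[...,1]<70).astype(np.uint8),(165,300,235,330)),99,'cover')
    wrect(contour((hsv[...,1]<70).astype(np.uint8),(300,412,225,280)),25,'bar')
    wrect(contour((hsv[...,1]<70).astype(np.uint8),(412,536,212,300)),8,'cass')
    st=bot.state(); from scipy.spatial.transform import Rotation as R
    M=R.from_quat(st['tool_rot']).as_matrix(); print(np.degrees(np.arctan2(M[1,1],M[0,1])))
E
python3 m2.py
cat > go.py <<'E'
# python3 go.py x y z yawdeg : grasp-point target -> tool-unit deltas from the measured pose
import sys; from h import *; from scipy.spatial.transform import Rotation as R
def go(x,y,z,yaw):
    st=bot.state(); M=R.from_quat(st['tool_rot']).as_matrix(); p=st['ee_pos']+M[:,2]*bot.hold_point_z
    a=np.radians(yaw); Y=np.array([np.cos(a),np.sin(a),0])
    if Y@M[:,1]<0: Y=-Y
    Z=np.array([0,0,-1.]); T=np.c_[np.cross(Y,Z),Y,Z]
    tcp=np.array([x,y,z])-Z*bot.hold_point_z
    print('t %.2f grasp'%st['t'],p.round(1),'d',(M.T@(tcp-st['ee_pos'])/25).round(2),'rot',(np.degrees(R.from_matrix(M.T@T).as_rotvec())/5).round(2),'w %.1f F'%(st['gripper_width']*85.4),st['ft_force'].round(1),'q',st['qpos'].round(2))
if __name__=='__main__':
    go(*map(float,sys.argv[1:5]))
E
python3 go.py 401 258 180 86.5
```

```text
cover plane [-1.48749700e-01  9.38763801e-03  1.01609748e+02] angle 0.14795645173121383
tab ctr [398.9 256.1] size [22.8 39.8] long axis deg 179.87
cover ctr [451.6 251. ] size [205.4 148.2] long axis deg 86.23
bar ctr [516.8  -7.2] size [220.8  24.1] long axis deg 76.35
cass ctr [ 524.3 -257.6] size [161.1 261.9] long axis deg 92.45
71.3340323485639
t 0.10 grasp [200.  591.7 249.2] d [-11.89 -10.08   2.78] rot [-0.02 -0.   -3.03] w 85.2 F [ 0.4 -0.1 -0.1] q [-1.14  0.51 -0.24  1.5   0.13  1.15 -0.15]
```

Call:
move_arm --deltas '[-1, -0.85, 0, 0, 0, 0, 50, -2, -1.7, 0, 0, 0, 0, 50, -3, -2.55, 0, 0, 0, 0, 50, -4, -3.4, 0, 0, 0, 0, 50, -5, -4.25, 0, 0, 0, 0, 50]' --newtons 40

```text
t: 0.52
ee_pos: [285.0, 449.9, 404.3]
tool_rot: [0.162, 0.987, -0.0, -0.0]
ft_force: [0.3, -0.1, 0.5]
gripper_width: 0.587
finger_force: 0.0
```

Call:
move_arm --deltas '[-1, -0.85, 0, 0, 0, -0.6, 50, -2, -1.7, 0, 0, 0, -1.2, 50, -3, -2.55, 0, 0, 0, -1.8, 50, -4, -3.4, 0, 0, 0, -2.4, 50, -5, -4.25, 0, 0, 0, -3.05, 50]'

```text
t: 0.93
ee_pos: [369.3, 309.2, 404.5]
tool_rot: [0.028, 1.0, -0.0, -0.0]
ft_force: [1.2, -0.5, -0.0]
gripper_width: 0.587
finger_force: 0.0
```

```bash
python3 go.py 393 257.5 109.5 86.4
```

```text
t 0.93 grasp [369.3 309.1 249.8] d [-1.06 -2.01  5.61] rot [-0.   -0.    0.07] w 50.1 F [ 1.2 -0.5 -0. ] q [-0.56  0.29 -0.24  1.86  0.08  1.    0.67]
```

Call:
move_arm --deltas '[-0.55, -1, 0, 0, 0, 0, 50, -1.05, -2, 0, 0, 0, 0.05, 50, -1.05, -2, 1.2, 0, 0, 0.05, 50, -1.05, -2, 2.4, 0, 0, 0.05, 50, -1.05, -2, 3.2, 0, 0, 0.05, 50]'

```text
t: 1.35
ee_pos: [391.9, 258.1, 322.8]
tool_rot: [0.033, 0.999, -0.0, -0.001]
ft_force: [-0.1, 0.1, -0.8]
gripper_width: 0.587
finger_force: 0.0
```

```bash
python3 go.py 393 257.5 109.5 86.4
```

```text
t 1.35 grasp [391.8 258.  168.1] d [-0.05 -0.02  2.34] rot [-0.01 -0.01 -0.03] w 50.1 F [-0.1  0.1 -0.8] q [-0.48  0.37 -0.21  2.01  0.11  0.77  0.75]
```

Call:
move_arm --deltas '[-0.05, 0, 0.8, 0, 0, 0, 50, -0.05, 0, 1.6, 0, 0, 0, 50, -0.05, 0, 2.35, 0, 0, 0, 50, -0.05, 0, 2.35, 0, 0, 0, 15, -0.05, 0, 2.35, 0, 0, 0, 15]'

```text
t: 1.77
ee_pos: [393.1, 259.1, 265.4]
tool_rot: [0.032, 0.999, -0.001, -0.001]
ft_force: [-1.0, 0.4, -0.6]
gripper_width: 0.315
finger_force: 0.0
```

Call:
move_arm --deltas '[0, 0, 0, 0, 0, 0, 15, 0, 0, 0, 0, 0, 0, 15, 0, 0, 0, 0, 0, 0, 15, 0, 0, 0, 0, 0, 0, 15, 0, 0, 0, 0, 0, 0, 15]'

```text
t: 2.18
ee_pos: [393.1, 259.2, 266.5]
tool_rot: [0.032, 0.999, 0.0, 0.0]
ft_force: [-4.3, 0.3, 1.5]
gripper_width: 0.271
finger_force: 40.1
```

```bash
python3 go.py 393 257.5 109.5 86.4
```

```text
t 2.18 grasp [393.1 259.2 111.8] d [-0.   -0.07  0.09] rot [ 0.    0.   -0.01] w 23.1 F [-4.3  0.3  1.5] q [-0.5   0.45 -0.19  2.08  0.14  0.62  0.72]
```

Call:
move_arm --deltas '[-0.18, 0, -0.78, 0, 0, 0, 15, -0.47, 0, -1.52, 0, 0, 0, 15, -0.86, 0, -2.2, 0, 0, 0, 15, -1.36, 0, -2.82, 0, 0, 0, 15, -1.94, 0, -3.36, 0, 0, 0, 15]'

```text
t: 2.6
ee_pos: [441.8, 256.0, 350.9]
tool_rot: [0.032, 0.999, 0.0, -0.0]
ft_force: [3.7, 2.9, -11.3]
gripper_width: 0.269
finger_force: 39.7
```

```bash
python3 go.py 393 257.5 109.5 86.4
```

```text
t 2.60 grasp [441.8 256.1 196.2] d [ 1.95 -0.07  3.47] rot [ 0.   -0.   -0.01] w 23.0 F [  3.7   2.9 -11.3] q [-0.43  0.39 -0.21  1.88  0.1   0.89  0.83]
```

Call:
move_arm --deltas '[-0.65, 0, -0.44, 0, 0, 0, 15, -1.37, 0, -0.79, 0, 0, 0, 15, -2.13, 0, -1.02, 0, 0, 0, 15, -2.91, 0, -1.13, 0, 0, 0, 15, -3.7, 0, -1.13, 0, 0, 0, 15]'

```text
t: 3.02
ee_pos: [534.1, 250.2, 379.4]
tool_rot: [0.032, 0.999, 0.0, -0.0]
ft_force: [-4.7, -0.3, 1.0]
gripper_width: 0.273
finger_force: 42.9
```

Call:
move_arm --deltas '[-0.37, 0, 0.04, 0, 0, 0, 15, -0.78, 0, 0.12, 0, 0, 0, 15, -1.04, 0, 0.19, 0, 0, 0, 15, -1.04, 0, 0.19, 0, 0, 0, 15, -1.04, 0, 0.19, 0, 0, 0, 15]'

```text
t: 3.43
ee_pos: [560.9, 248.4, 374.4]
tool_rot: [0.032, 0.999, 0.001, 0.002]
ft_force: [1.1, -0.9, 3.8]
gripper_width: 0.267
finger_force: 43.1
```

```bash
python3 go.py 523.3 249.3 222 86.4
```

```text
t 3.43 grasp [561.4 248.5 219.7] d [ 1.5  -0.06 -0.1 ] rot [ 0.01  0.03 -0.02] w 22.8 F [ 1.1 -0.9  3.8] q [-0.34  0.51 -0.19  1.58  0.11  1.06  0.95]
```

Call:
move_arm --deltas '[0, 0, 0, 0, 0, 0, 55, 0, 0, 0, 0, 0, 0, 55, 0, 0, -1, 0, 0, 0, 55, 0, 0, -2.2, 0, 0, 0, 55, 0, 0, -3.4, 0, 0, 0, 55]'

```text
t: 3.85
ee_pos: [559.7, 248.4, 458.8]
tool_rot: [0.032, 0.999, -0.0, -0.001]
ft_force: [0.8, 0.4, 0.7]
gripper_width: 0.647
finger_force: 0.0
```

Call:
move_arm --deltas '[0.9, 0.8, 0, 0, 0, 0, 28, 1.8, 1.6, 0, 0, 0, 0, 28, 2.7, 2.4, 0, 0, 0, 0, 28, 3.6, 3.2, 0, 0, 0, 0, 28, 4.5, 4, 0, 0, 0, 0, 28]'

```text
t: 4.27
ee_pos: [452.9, 356.3, 458.5]
tool_rot: [0.032, 0.999, 0.0, 0.0]
ft_force: [0.7, 0.5, -0.3]
gripper_width: 0.329
finger_force: 0.0
```

Call:
move_arm --deltas '[0.9, 0.8, 0, 0, 0, 0, 28, 1.8, 1.6, 0, 0, 0, 0, 28, 2.7, 2.4, 0, 0, 0, 0, 28, 3.6, 3.2, 0, 0, 0, 0, 28, 4, 3.6, 0, 0, 0, 0, 28]'

```text
t: 4.68
ee_pos: [356.3, 454.5, 458.5]
tool_rot: [0.03, 1.0, 0.001, -0.001]
ft_force: [0.1, -0.1, -0.3]
gripper_width: 0.326
finger_force: 0.0
```

```bash
python3 - <<'E'
from h import *
s=snap('top','top1'); snap('side','side1')
a=cv2.imread('pics/top1.png'); cv2.imwrite('pics/crop1.png',cv2.resize(a[150:345,150:415],None,fx=3,fy=3,interpolation=3))
E
python3 go.py 471 250 72 86.4
```

```text
t 4.78 grasp [356.8 454.4 303.7] d [-5.04 -7.9   9.25] rot [ 0.02 -0.01  0.06] w 28.3 F [-0.1 -0.8  0.5] q [-0.77  0.4  -0.27  1.54  0.11  1.22  0.46]
```

View pics/crop1.png

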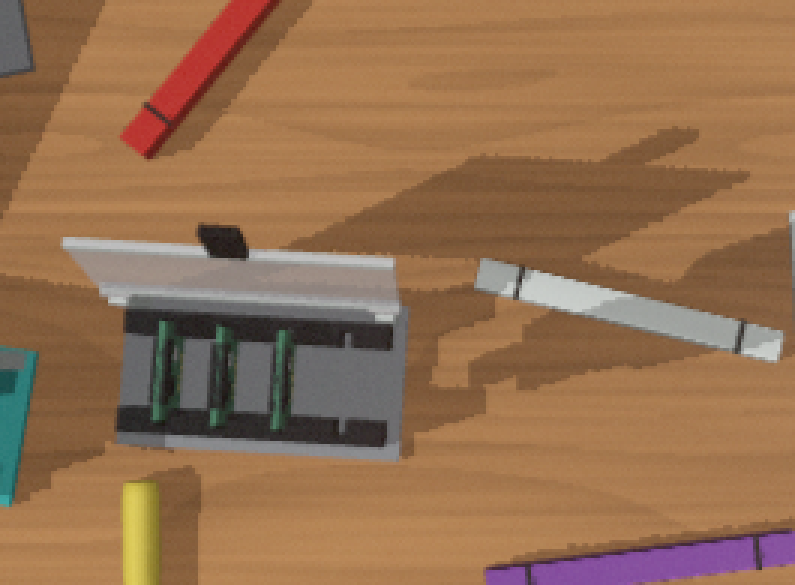

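The crop shows the cover folded back with its tab at (222,240). The three boards stand at crop (165,370), (222,375) and (283,380), and the fourth slot, at (345,385), is empty.

```bash
python3 - <<'E'
from h import *
a=cv2.imread('pics/top1.png')[248:305,185:290]; c=cv2.resize(a,None,fx=7,fy=7,interpolation=cv2.INTER_NEAREST); cv2.imwrite('pics/crop2.png',c)
s=dict(np.load('top1.npz'));P=cloud(s)
print(P[275,198:262,2].round(0).astype(int).tolist())
print(P[275,198:262,1].round(0).astype(int).tolist())
E
```

```text
[10, 10, 77, 80, 81, 74, 78, 75, 64, 47, 31, 16, 11, 6, 7, 4, 6, 7, 8, 8, 7, 9, 76, 77, 78, 76, 77, 63, 38, 25, 9, 5, 12, 7, 3, 7, 6, 8, 7, 12, 8, 6, 79, 79, 75, 79, 79, 71, 31, 16, 6, 4, 7, 8, 10, 10, 7, 10, 5, 10, 8, 7, 8, 8]
[337, 335, 318, 316, 313, 313, 310, 309, 309, 310, 312, 312, 311, 310, 308, 306, 304, 301, 299, 297, 295, 292, 279, 276, 274, 273, 271, 271, 273, 273, 273, 272, 269, 267, 266, 263, 261, 259, 257, 254, 252, 251, 239, 237, 235, 233, 231, 230, 233, 232, 231, 229, 227, 225, 222, 220, 219, 216, 214, 212, 210, 208, 206, 203]
```

View pics/crop2.png

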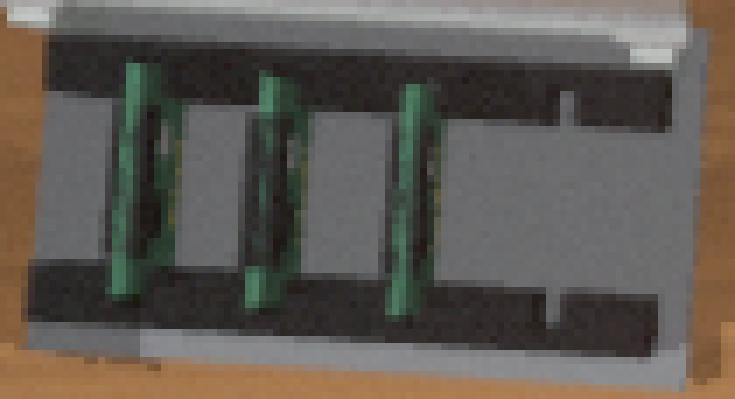

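```bash
cat > brd.py <<'E'
from m2 import *
import sys
def boards(name,box):
    s=dict(np.load(name+'.npz')); P=cloud(s); u0,u1,v0,v1=box
    m=np.zeros((480,640),np.uint8); m[v0:v1,u0:u1]=((P[...,2]>69)&(P[...,2]<86))[v0:v1,u0:u1]
    n,lab,st,_=cv2.connectedComponentsWithStats(m)
    for i in range(1,n):
        if st[i,4]<80: continue
        v,u=np.nonzero(lab==i)
        W=np.array([ray(s,a,b,78)[:2] for a,b in zip(u,v)],np.float32); r=cv2.minAreaRect(W)
        d=np.linalg.svd(W-W.mean(0))[2][0] if 0 else np.linalg.eigh(np.cov((W-W.mean(0)).T))[1][:,1]
        print(st[i,4],'mean',W.mean(0).round(1),'rect',np.round(r[0],1),np.round(r[1],1),'axis deg',round(np.degrees(np.arctan2(d[1],d[0]))%180,1),'D med',np.nanmedian(P[lab==i],0).round(1))
if __name__=='__main__':
    boards('top1',(190,270,250,300))
    import m2; m2.s=dict(np.load('top1.npz')); m2.P=cloud(m2.s); hsv=cv2.cvtColor(m2.s['frame'],cv2.COLOR_RGB2HSV)
    wrect(contour((hsv[...,1]<70).astype(np.uint8),(300,412,225,280)),25,'bar')
E
python3 brd.py; python3 go.py 473 233 150 86.4
```

```text
160 mean [477.2 312.5] rect [476.6 312.5] [11.7 63.8] axis deg 176.5 D med [476.5 312.6  77.3]
158 mean [472.7 274.6] rect [472.6 274.5] [11.3 63.8] axis deg 176.8 D med [472.5 274.8  77. ]
150 mean [470.4 234.2] rect [470.6 234.2] [10.9 63.9] axis deg 176.4 D med [470.5 234.5  77.6]
bar ctr [516.7  -7.1] size [220.6  23.6] long axis deg 75.96
t 4.78 grasp [356.8 454.4 303.7] d [-5.15 -8.57  6.13] rot [ 0.02 -0.01  0.06] w 28.3 F [-0.1 -0.8  0.5] q [-0.77  0.4  -0.27  1.54  0.11  1.22  0.46]
```

```bash
cat > cas.py <<'E'
from h import *
s=dict(np.load('top1.npz')); P=cloud(s); g=s['frame'].astype(int).max(-1)
sp=[(112,469),(158,467),(204,465),(250,463),(116,540),(163,540),(209,536),(255,535)]
W=[]
for a,b in sp:
    u=405+a/2.4; v=180+(b-304)/2.4; ui,vi=int(round(u)),int(round(v))
    w=g[vi-4:vi+5,ui-5:ui+6]; k=np.clip(np.percentile(w,70)*.75-w,0,None); k[:, [0,-1]]=0
    yy,xx=np.mgrid[vi-4:vi+5,ui-5:ui+6]; c=(xx*k).sum()/k.sum(),(yy*k).sum()/k.sum(); W.append(ray(s,*c,56)[:2]); print(np.round(c,1),W[-1].round(1),round(np.median(P[vi-1:vi+2,ui-1:ui+2,2])))
W=np.array(W); print('ctr',W.mean(0),'dirs',[np.degrees(np.arctan2(*(W[i]-W[i+3])[::-1])).round(2) for i in(0,4)],'pitch',np.linalg.norm(W[0]-W[3])/3,np.linalg.norm(W[4]-W[7])/3,'gap',np.linalg.norm(W[:4].mean(0)-W[4:].mean(0)))
m=np.zeros((480,640),bool); m[235:300,410:560]=1
for nm,z0,z1 in(('walls',50,62),('saddle',76,98),('base',5,11)):
    k=m&(P[...,2]>z0)&(P[...,2]<z1); k=cv2.morphologyEx(k.astype(np.uint8),cv2.MORPH_OPEN,np.ones((3,3)))
    n,l,st,_=cv2.connectedComponentsWithStats(k)
    for i in range(1,n):
        if st[i,4]<40: continue
        z=np.median(P[l==i][:,2]); v,u=np.nonzero(l==i); r=cv2.minAreaRect(np.array([ray(s,a,b,z)[:2] for a,b in zip(u,v)],np.float32)); print(nm,st[i].tolist(),round(float(z),1),np.round(r[0],1),np.round(r[1],1),round(r[2],1))
cv2.imwrite('pics/crop3.png',cv2.resize(cv2.imread('pics/top1.png')[205:300,405:560],None,fx=5,fy=5,interpolation=3))
E
python3 cas.py
```

```text
[451.4 249. ] [ 525.8 -191.5] 44
[470.  247.7] [ 528.5 -230. ] 44
[489.6 246.6] [ 530.7 -270.7] 45
[509.4 246.5] [ 531.  -311.7] 43
[452.8 277.9] [ 466.5 -193.1] 40
[472.2 277. ] [ 468.4 -233.1] 45Traceback (most recent call last):
  File "cas.py", line 8, in <module>
    yy,xx=np.mgrid[vi-4:vi+5,ui-5:ui+6]; c=(xx*k).sum()/k.sum(),(yy*k).sum()/k.sum(); W.append(ray(s,*c,56)[:2]); print(np.round(c,1),W[-1].round(1),round(np.median(P[vi-1:vi+2,ui-1:ui+2,2])))
                                                                                                                                                     ~~~~~^^^^^^^^^^^^^^^^^^^^^^^^^^^^^^^^^^^^^
ValueError: cannot convert float NaN to integer
```

Call:
move_arm --deltas '[-0.85, -1.4, 0, 0, 0, 0, 28, -1.7, -2.8, 0, 0, 0, 0, 28, -2.55, -4.2, 0, 0, 0, 0, 28, -3.4, -5.6, 0, 0, 0, 0, 28, -4.25, -7, 0, 0, 0, 0, 28]'

```text
t: 5.2
ee_pos: [455.9, 267.3, 458.5]
tool_rot: [0.033, 0.999, -0.0, 0.0]
ft_force: [0.2, -0.2, 0.6]
gripper_width: 0.329
finger_force: 0.0
```

```bash
python3 go.py 470.5 234.2 120 86.5
```

```text
t 5.20 grasp [456.  267.2 303.8] d [-0.66 -1.28  7.35] rot [-0.01  0.01 -0.05] w 28.1 F [ 0.2 -0.2  0.6] q [-0.43  0.31 -0.21  1.66  0.07  1.17  0.85]
```

```bash
sed -i 's/round(np.median(\(.*\)))$/np.nanmedian(\1)/; s/,2\])))$/,2])/' cas.py; sed -n 8p cas.py | tail -c 90; sed -i '8s/,round(np.median.*$/)/;8s/,np.nanmedian.*$/)/' cas.py; python3 cas.py
```

```text
s,*c,56)[:2]); print(np.round(c,1),W[-1].round(1),np.nanmedian(P[vi-1:vi+2,ui-1:ui+2,2]))
[451.4 249. ] [ 525.8 -191.5]
[470.  247.7] [ 528.5 -230. ]
[489.6 246.6] [ 530.7 -270.7]
[509.4 246.5] [ 531.  -311.7]
[452.8 277.9] [ 466.5 -193.1]
[472.2 277. ] [ 468.4 -233.1]
[491.3 276.4] [ 469.5 -272.6]
[510.6 275.6] [ 471.1 -312.4]
ctr [ 498.91591574 -251.89275648] dirs [np.float64(92.48), np.float64(92.22)] pitch 40.10469545538108 39.7851091437772 gap 60.12804842899037
walls [436, 241, 88, 11, 645] 55.5 [ 532.2 -250.1] [ 17.3 181.2] 2.2
walls [473, 273, 53, 10, 392] 55.7 [ 466.8 -288.6] [ 16.9 108.6] 2.3
walls [438, 275, 34, 10, 257] 55.3 [ 463.2 -196.4] [17.  68.2] 2.2
saddle [533, 249, 16, 22, 318] 81.9 [ 503.2 -363.2] [42.2 30.8] 0.0
saddle [424, 253, 15, 22, 261] 82.5 [ 494.8 -142.1] [42.1 26.7] 2.0
base [414, 235, 21, 20, 275] 7.8 [ 538.3 -146.5] [41.  43.5] 0.0
base [451, 235, 16, 8, 87] 8.1 [ 551.2 -221.1] [15.1 32.8] 0.0
base [466, 235, 15, 8, 78] 7.8 [ 551.4 -252.6] [14.  32.6] 8.1
base [485, 235, 16, 7, 77] 8.3 [ 552.3 -294.9] [13.  32.7] 0.0
base [502, 235, 28, 16, 163] 7.9 [ 542.7 -345.2] [32.5 58.9] 0.0
base [472, 251, 15, 10, 102] 7.8 [ 514.6 -264.8] [19.4 30.6] 0.0
base [446, 250, 73, 26, 794] 7.8 [ 499.8 -271.4] [ 49.8 158.6] 2.2
base [437, 253, 14, 13, 109] 7.9 [ 507.  -187.7] [28.4 25.8] 90.0
base [488, 261, 17, 13, 120] 7.6 [ 489.8 -301. ] [35.3 25.8] 90.0
base [512, 268, 10, 5, 40] 7.9 [ 483.3 -345.1] [19.7  8.6] 90.0
base [416, 275, 18, 7, 86] 8.1 [ 466.3 -146.2] [36.7 12.8] 90.0
base [423, 282, 9, 8, 50] 8.0 [ 450.3 -151.2] [17.3 14.9] 89.9
base [433, 284, 21, 5, 84] 7.9 [ 449.2 -185.6] [43.2  8.5] 89.9
```

Call:
move_arm --deltas '[-0.65, -1.25, 0, 0, 0, -0.05, 28, -0.65, -1.3, 1.5, 0, 0, -0.05, 28, -0.65, -1.3, 3, 0, 0, -0.05, 28, -0.65, -1.3, 4.5, 0, 0, -0.05, 28, -0.65, -1.3, 6, 0, 0, -0.05, 28]'

```text
t: 5.62
ee_pos: [469.5, 235.1, 307.4]
tool_rot: [0.031, 1.0, 0.0, 0.001]
ft_force: [0.7, 0.2, -0.1]
gripper_width: 0.326
finger_force: 0.0
```

```bash
python3 go.py 470.5 234.2 71 86.5
```

```text
t 5.62 grasp [469.8 235.1 152.7] d [-0.04 -0.03  3.27] rot [ 0.    0.02 -0.01] w 27.8 F [ 0.7  0.2 -0.1] q [-0.39  0.46 -0.18  1.9   0.11  0.79  0.88]
```

View pics/crop3.png

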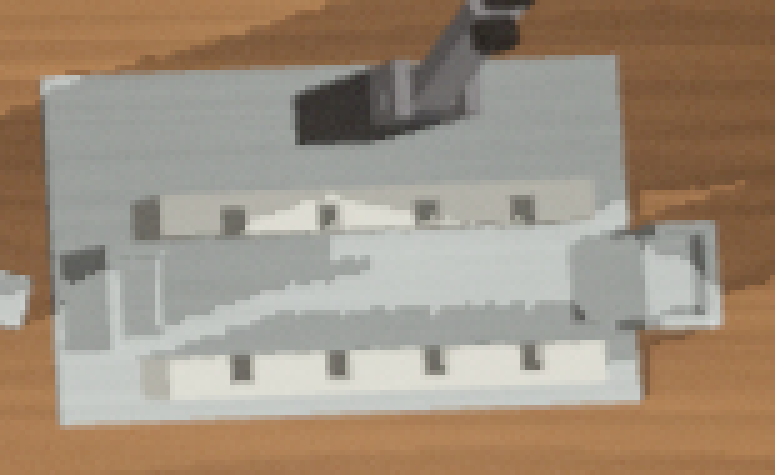

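Call:
move_arm --deltas '[-0.03, -0.03, 1.1, 0, 0, 0, 28, -0.03, -0.03, 2.2, 0, 0, 0, 28, -0.03, -0.03, 3.2, 0, 0, 0, 28, -0.03, -0.03, 3.25, 0, 0, 0, 28, -0.03, -0.03, 3.25, 0, 0, 0, 5]'

```text
t: 6.03
ee_pos: [469.8, 235.1, 226.4]
tool_rot: [0.03, 1.0, -0.001, -0.001]
ft_force: [0.9, -0.3, -0.4]
gripper_width: 0.199
finger_force: 0.0
```

Call:
move_arm --deltas '[0, 0, 0, 0, 0, 0, 5, 0, 0, 0, 0, 0, 0, 5, 0, 0, 0, 0, 0, 0, 5, 0, 0, 0, 0, 0, 0, 5, 0, 0, 0, 0, 0, 0, 5]'

```text
t: 6.45
ee_pos: [470.0, 236.1, 228.0]
tool_rot: [0.03, 1.0, 0.0, 0.001]
ft_force: [0.3, 0.0, -0.7]
gripper_width: 0.106
finger_force: 43.4
```

```bash
python3 go.py 470.5 234.2 71 86.5
```

```text
t 6.45 grasp [470.2 236.2  73.3] d [-0.03 -0.07  0.09] rot [0.01 0.01 0.02] w 9.1 F [ 0.3  0.  -0.7] q [-0.41  0.57 -0.15  1.98  0.15  0.6   0.85]
```

Call:
move_arm --deltas '[0, 0, -0.5, 0, 0, 0, 5, 0, 0, -1.3, 0, 0, 0, 5, 0, 0, -2.3, 0, 0, 0, 5, 0, 0, -3.5, 0, 0, 0, 5, 0, 0, -4.8, 0, 0, 0, 5]'

```text
t: 6.87
ee_pos: [469.3, 235.8, 348.2]
tool_rot: [0.03, 1.0, -0.0, -0.001]
ft_force: [1.7, 0.8, -0.9]
gripper_width: 0.107
finger_force: 43.4
```

```bash
python3 go.py 498.2 -232.2 180 92.3
```

```text
t 6.87 grasp [469.1 235.8 193.5] d [ -2.27 -18.62   0.55] rot [-0.01 -0.01 -1.14] w 9.2 F [ 1.7  0.8 -0.9] q [-0.38  0.41 -0.19  1.84  0.1   0.9   0.9 ]
```

Call:
move_arm --deltas '[-0.15, -0.9, 0, 0, 0, 0, 5, -0.3, -2.1, 0, 0, 0, 0, 5, -0.45, -3.5, 0, 0, 0, 0, 5, -0.65, -4.9, 0, 0, 0, 0, 5, -0.8, -6.3, 0, 0, 0, 0, 5]'

```text
t: 7.28
ee_pos: [480.2, 76.2, 347.7]
tool_rot: [0.029, 1.0, 0.0, 0.001]
ft_force: [1.0, -0.6, -1.1]
gripper_width: 0.106
finger_force: 43.4
```

Call:
move_arm --deltas '[-0.15, -1.4, 0, 0, 0, 0, 5, -0.3, -2.8, 0, 0, 0, 0, 5, -0.45, -4.2, 0, 0, 0, 0, 5, -0.65, -5.6, 0, 0, 0, 0, 5, -0.8, -7, 0, 0, 0, 0, 5]'

```text
t: 7.7
ee_pos: [489.7, -100.0, 347.7]
tool_rot: [0.03, 1.0, -0.0, 0.0]
ft_force: [0.2, -0.0, -0.6]
gripper_width: 0.107
finger_force: 43.4
```

Call:
move_arm --deltas '[-0.15, -1.3, 0, 0, 0, -0.3, 5, -0.3, -2.5, 0, 0, 0, -0.6, 5, -0.45, -3.6, 0, 0, 0, -0.9, 5, -0.6, -4.6, 0, 0, 0, -1.15, 5, -0.65, -5.3, 0, 0, 0, -1.15, 5]'

```text
t: 8.12
ee_pos: [497.9, -234.3, 347.5]
tool_rot: [-0.02, 1.0, -0.001, 0.0]
ft_force: [-0.4, 0.2, -0.3]
gripper_width: 0.103
finger_force: 43.4
```

```bash
python3 go.py 498.2 -232.2 142 92.3
```

```text
t 8.12 grasp [ 498.  -234.5  192.8] d [-0.01  0.09  2.03] rot [-0.01  0.01 -0.  ] w 8.8 F [-0.4  0.2 -0.3] q [ 0.48  0.44 -0.12  1.78  0.07  0.92  1.94]
```

Call:
move_arm --deltas '[0, 0.09, 0.7, 0, 0, 0, 5, 0, 0.09, 1.4, 0, 0, 0, 5, 0, 0.09, 2.1, 0, 0, 0, 5, 0, 0.09, 2.6, 0, 0, 0, 5, 0, 0.09, 2.6, 0, 0, 0, 5]'

```text
t: 8.53
ee_pos: [497.3, -228.9, 280.1]
tool_rot: [-0.02, 1.0, 0.001, -0.002]
ft_force: [-0.3, -0.3, 0.3]
gripper_width: 0.107
finger_force: 43.4
```

Call:
move_arm --deltas '[0, 0, 0.15, 0, 0, 0, 5, 0, 0, 0.3, 0, 0, 0, 5, 0, 0, 0.45, 0, 0, 0, 5, 0, 0, 0.6, 0, 0, 0, 5, 0, 0, 0.7, 0, 0, 0, 5]'

```text
t: 8.95
ee_pos: [498.2, -229.2, 264.7]
tool_rot: [-0.02, 1.0, -0.0, 0.0]
ft_force: [0.1, -0.4, -0.7]
gripper_width: 0.106
finger_force: 43.4
```

```bash
python3 go.py 498.2 -232.2 73.5 92.3; python3 - <<'E'
from h import *
snap('side','side2'); a=cv2.imread('pics/side2.png'); cv2.imwrite('pics/crop4.png',cv2.resize(a[240:480,270:440],None,fx=2.5,fy=2.5,interpolation=3))
E
```

```text
t 8.95 grasp [ 498.2 -229.3  110. ] d [ 0.   -0.12  1.46] rot [-0.    0.    0.01] w 9.1 F [ 0.1 -0.4 -0.7] q [ 0.46  0.54 -0.11  1.89  0.09  0.72  1.91]
```

View pics/crop4.png

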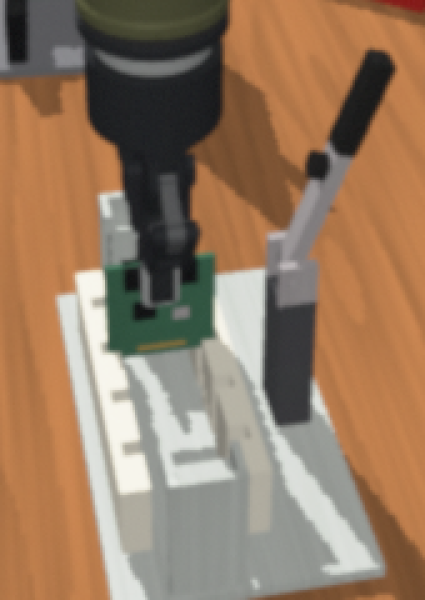

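The side crop shows the board at (160,300) entering the grooves squarely, with no contact force.

Call:
move_arm --deltas '[0, -0.1, 0.3, 0, 0, 0, 5, 0, -0.1, 0.6, 0, 0, 0, 5, 0, -0.1, 0.9, 0, 0, 0, 5, 0, -0.1, 1.2, 0, 0, 0, 5, 0, -0.1, 1.4, 0, 0, 0, 5]'

```text
t: 9.42
ee_pos: [498.0, -231.6, 228.4]
tool_rot: [-0.02, 1.0, 0.0, -0.001]
ft_force: [0.0, 0.5, -0.6]
gripper_width: 0.104
finger_force: 43.4
```

Call:
move_arm --deltas '[0, 0, 0, 0, 0, 0, 5, 0, 0, 0, 0, 0, 0, 5, 0, 0, 0.05, 0, 0, 0, 5, 0, 0, 0.1, 0, 0, 0, 5, 0, 0, 0.1, 0, 0, 0, 5]'

```text
t: 9.83
ee_pos: [498.4, -231.8, 227.7]
tool_rot: [-0.02, 1.0, -0.0, 0.0]
ft_force: [0.3, 0.0, 1.4]
gripper_width: 0.106
finger_force: 43.7
```

```bash
python3 go.py 498.2 -232.2 73.3 92.3
```

```text
t 9.83 grasp [ 498.5 -231.9   73. ] d [ 0.01 -0.01 -0.01] rot [-0.01  0.01  0.01] w 9.1 F [0.3 0.  1.4] q [ 0.46  0.6  -0.11  1.92  0.1   0.63  1.9 ]
```

Call:
move_arm --deltas '[0, 0, 0, 0, 0, 0, 28, 0, 0, 0, 0, 0, 0, 28, 0, 0, -0.8, 0, 0, 0, 28, 0, 0, -2, 0, 0, 0, 28, 0, 0, -3.4, 0, 0, 0, 28]'

```text
t: 10.25
ee_pos: [497.6, -231.5, 311.7]
tool_rot: [-0.02, 1.0, 0.001, -0.002]
ft_force: [1.5, -0.2, 0.4]
gripper_width: 0.328
finger_force: 0.0
```

Call:
move_arm --deltas '[0, 1.3, 0, 0, 0, 0, 28, 0, 2.7, 0, 0, 0, 0, 28, 0, 4.1, 0, 0, 0, 0, 28, 0.1, 5.5, 0, 0, 0, 0, 28, 0.1, 6.9, 0, 0, 0, 0, 28]'

```text
t: 10.67
ee_pos: [488.0, -58.1, 312.4]
tool_rot: [-0.02, 1.0, -0.0, 0.0]
ft_force: [0.6, 0.3, -1.0]
gripper_width: 0.334
finger_force: 0.0
```

Call:
move_arm --deltas '[0, 1.4, 0, 0, 0, 0, 28, 0, 2.8, 0, 0, 0, 0, 28, 0, 4.2, 0, 0, 0, 0, 28, 0.1, 5.6, 0, 0, 0, 0, 28, 0.1, 7, 0, 0, 0, 0, 28]'

```text
t: 11.08
ee_pos: [478.4, 116.9, 312.3]
tool_rot: [-0.02, 1.0, -0.0, -0.0]
ft_force: [0.2, -0.2, -0.1]
gripper_width: 0.327
finger_force: 0.0
```

Call:
move_arm --deltas '[0, 1.4, 0, 0, 0, 0.3, 28, 0, 2.8, 0, 0, 0, 0.6, 28, 0, 4.2, 0, 0, 0, 0.9, 28, 0, 5.5, 0, 0, 0, 1.15, 28, 0, 6.4, 0, 0, 0, 1.15, 28]'

```text
t: 11.5
ee_pos: [471.7, 278.8, 312.3]
tool_rot: [0.029, 1.0, 0.001, 0.0]
ft_force: [-0.5, 0.5, 0.2]
gripper_width: 0.332
finger_force: 0.0
```

Call:
move_arm --deltas '[0, 0, 0, 0, 0, 0, 28, 0, 0, 0, 0, 0, 0, 28, 0, 0, 0, 0, 0, 0, 28, 0, 0, 0, 0, 0, 0, 28, 0, 0, 0, 0, 0, 0, 28]'

```text
t: 11.92
ee_pos: [472.9, 273.8, 312.2]
tool_rot: [0.031, 1.0, -0.0, 0.0]
ft_force: [-0.9, -0.1, -0.3]
gripper_width: 0.32
finger_force: 0.0
```

```bash
python3 go.py 472.6 275 71 86.5
```

```text
t 11.92 grasp [472.9 273.7 157.5] d [0.02 0.05 3.46] rot [-0.01  0.   -0.01] w 27.3 F [-0.9 -0.1 -0.3] q [-0.48  0.48 -0.13  1.84  0.08  0.83  0.86]
```

Call:
move_arm --deltas '[0, 0.05, 1.1, 0, 0, 0, 28, 0, 0.05, 2.2, 0, 0, 0, 28, 0, 0.05, 3.1, 0, 0, 0, 28, 0, 0.05, 3.4, 0, 0, 0, 28, 0, 0.05, 3.4, 0, 0, 0, 28]'

```text
t: 12.33
ee_pos: [472.4, 275.3, 225.6]
tool_rot: [0.03, 1.0, -0.001, -0.002]
ft_force: [-0.4, 0.5, -0.3]
gripper_width: 0.329
finger_force: 0.0
```

Call:
move_arm --deltas '[0, 0, 0, 0, 0, 0, 5, 0, 0, 0, 0, 0, 0, 5, 0, 0, 0, 0, 0, 0, 5, 0, 0, 0, 0, 0, 0, 5, 0, 0, 0, 0, 0, 0, 5]'

```text
t: 12.75
ee_pos: [473.1, 276.2, 228.3]
tool_rot: [0.03, 1.0, 0.0, 0.001]
ft_force: [-0.1, -1.8, 5.3]
gripper_width: 0.108
finger_force: 43.4
```

```bash
python3 go.py 499.7 -272.2 190 92.3
```

```text
t 12.75 grasp [473.4 276.3  73.6] d [ -2.39 -21.83  -4.67] rot [ 0.01  0.02 -1.15] w 9.2 F [-0.1 -1.8  5.3] q [-0.5   0.59 -0.11  1.92  0.11  0.63  0.83]
```

Call:
move_arm --deltas '[0, 0, -0.5, 0, 0, 0, 5, 0, 0, -1.3, 0, 0, 0, 5, 0, 0, -2.3, 0, 0, 0, 5, 0, 0, -3.5, 0, 0, 0, 5, 0, 0, -4.8, 0, 0, 0, 5]'

```text
t: 13.17
ee_pos: [472.2, 276.4, 348.2]
tool_rot: [0.03, 1.0, -0.0, -0.001]
ft_force: [1.3, 1.0, 0.5]
gripper_width: 0.108
finger_force: 42.6
```

```bash
python3 go.py 499.7 -272.2 190 92.3
```

```text
t 13.17 grasp [472.  276.4 193.5] d [ -2.4  -21.84   0.14] rot [-0.   -0.01 -1.14] w 9.2 F [1.3 1.  0.5] q [-0.48  0.44 -0.14  1.79  0.07  0.92  0.86]
```

Call:
move_arm --deltas '[-0.1, -1, 0, 0, 0, 0, 5, -0.25, -2.3, 0, 0, 0, 0, 5, -0.4, -3.7, 0, 0, 0, 0, 5, -0.55, -5.1, 0, 0, 0, 0, 5, -0.7, -6.5, 0, 0, 0, 0, 5]'

```text
t: 13.58
ee_pos: [480.1, 111.9, 347.7]
tool_rot: [0.029, 1.0, 0.0, 0.001]
ft_force: [-0.2, -0.3, 0.1]
gripper_width: 0.106
finger_force: 42.6
```

Call:
move_arm --deltas '[-0.15, -1.4, 0, 0, 0, 0, 5, -0.3, -2.8, 0, 0, 0, 0, 5, -0.45, -4.2, 0, 0, 0, 0, 5, -0.65, -5.6, 0, 0, 0, 0, 5, -0.8, -7, 0, 0, 0, 0, 5]'

```text
t: 14.0
ee_pos: [489.9, -64.2, 347.8]
tool_rot: [0.03, 1.0, 0.0, 0.001]
ft_force: [0.4, 0.2, -0.0]
gripper_width: 0.107
finger_force: 42.6
```

Call:
move_arm --deltas '[-0.15, -1.4, 0, 0, 0, -0.3, 5, -0.3, -2.8, 0, 0, 0, -0.6, 5, -0.45, -4.2, 0, 0, 0, -0.9, 5, -0.65, -5.6, 0, 0, 0, -1.15, 5, -0.8, -6.8, 0, 0, 0, -1.15, 5]'

```text
t: 14.42
ee_pos: [499.6, -236.1, 347.7]
tool_rot: [-0.021, 1.0, -0.0, 0.001]
ft_force: [0.9, -0.4, -0.4]
gripper_width: 0.109
finger_force: 42.6
```

Call:
move_arm --deltas '[0, -0.7, 0, 0, 0, 0, 5, 0, -1.4, 0, 0, 0, 0, 5, 0, -1.4, 0, 0, 0, 0, 5, 0, -1.4, 0, 0, 0, 0, 5, 0, -1.4, 0, 0, 0, 0, 5]'

```text
t: 14.83
ee_pos: [501.4, -267.6, 347.3]
tool_rot: [-0.021, 1.0, 0.0, 0.0]
ft_force: [0.8, 0.1, -0.4]
gripper_width: 0.11
finger_force: 42.6
```

```bash
python3 go.py 499.9 -271.8 130 92.3
```

```text
t 14.83 grasp [ 501.4 -267.5  192.6] d [ 0.07 -0.17  2.5 ] rot [0.01 0.   0.02] w 9.4 F [ 0.8  0.1 -0.4] q [ 0.49  0.47 -0.07  1.74  0.04  0.94  2.02]
```

Call:
move_arm --deltas '[0.05, -0.17, 0.6, 0, 0, 0, 5, 0.05, -0.17, 1.4, 0, 0, 0, 5, 0.05, -0.17, 2.1, 0, 0, 0, 5, 0.05, -0.17, 2.4, 0, 0, 0, 5, 0.05, -0.17, 2.4, 0, 0, 0, 5]'

```text
t: 15.25
ee_pos: [500.0, -271.4, 285.8]
tool_rot: [-0.021, 1.0, 0.001, -0.001]
ft_force: [-0.9, -0.5, -0.5]
gripper_width: 0.106
finger_force: 42.6
```

Call:
move_arm --deltas '[0, 0, 0, 0, 0, 0, 5, 0, 0, 0.2, 0, 0, 0, 5, 0, 0, 0.4, 0, 0, 0, 5, 0, 0, 0.6, 0, 0, 0, 5, 0, 0, 0.8, 0, 0, 0, 5]'

```text
t: 15.67
ee_pos: [500.2, -272.9, 267.1]
tool_rot: [-0.02, 1.0, -0.0, 0.0]
ft_force: [-0.2, 0.2, -0.1]
gripper_width: 0.11
finger_force: 42.6
```

```bash
python3 go.py 499.9 -271.8 73.6 92.3
```

```text
t 15.67 grasp [ 500.3 -273.   112.4] d [0.01 0.05 1.55] rot [-0.    0.01  0.01] w 9.4 F [-0.2  0.2 -0.1] q [ 0.5   0.56 -0.06  1.83  0.05  0.75  2.02]
```

Call:
move_arm --deltas '[0, 0.04, 0.3, 0, 0, 0, 5, 0, 0.04, 0.6, 0, 0, 0, 5, 0, 0.04, 0.9, 0, 0, 0, 5, 0, 0.04, 1.2, 0, 0, 0, 5, 0, 0.04, 1.45, 0, 0, 0, 5]'

```text
t: 16.08
ee_pos: [500.0, -271.9, 229.8]
tool_rot: [-0.02, 1.0, 0.0, -0.0]
ft_force: [-0.2, 0.4, -0.4]
gripper_width: 0.107
finger_force: 42.6
```

Call:
move_arm --deltas '[0, 0, 0.05, 0, 0, 0, 5, 0, 0, 0.1, 0, 0, 0, 5, 0, 0, 0.12, 0, 0, 0, 5, 0, 0, 0.12, 0, 0, 0, 5, 0, 0, 0.12, 0, 0, 0, 5]'

```text
t: 16.5
ee_pos: [499.9, -271.9, 228.3]
tool_rot: [-0.02, 1.0, -0.0, -0.0]
ft_force: [-3.3, 0.5, 4.1]
gripper_width: 0.107
finger_force: 43.2
```

```bash
python3 go.py 499.9 -271.8 73.6 92.3
```

```text
t 16.50 grasp [ 499.9 -271.9   73.6] d [-0.    0.01  0.  ] rot [-0. -0.  0.] w 9.2 F [-3.3  0.5  4.1] q [ 0.49  0.62 -0.06  1.86  0.06  0.66  2.01]
```

Call:
move_arm --deltas '[0, 0, 0, 0, 0, 0, 28, 0, 0, 0, 0, 0, 0, 28, 0, 0, -0.8, 0, 0, 0, 28, 0, 0, -2, 0, 0, 0, 28, 0, 0, -3.4, 0, 0, 0, 28]'

```text
t: 16.92
ee_pos: [499.8, -271.7, 312.4]
tool_rot: [-0.02, 1.0, 0.001, -0.001]
ft_force: [0.8, -0.7, -0.3]
gripper_width: 0.328
finger_force: 0.0
```

Call:
move_arm --deltas '[0, 1.3, 0, 0, 0, 0, 28, 0, 2.7, 0, 0, 0, 0, 28, 0, 4.1, 0, 0, 0, 0, 28, 0, 5.5, 0, 0, 0, 0, 28, 0, 6.9, 0, 0, 0, 0, 28]'

```text
t: 17.33
ee_pos: [492.9, -98.1, 313.1]
tool_rot: [-0.02, 1.0, -0.0, 0.001]
ft_force: [1.2, 0.3, 0.9]
gripper_width: 0.328
finger_force: 0.0
```

Call:
move_arm --deltas '[0, 1.4, 0, 0, 0, 0, 28, 0, 2.8, 0, 0, 0, 0, 28, 0, 4.2, 0, 0, 0, 0, 28, 0, 5.6, 0, 0, 0, 0, 28, 0, 7, 0, 0, 0, 0, 28]'

```text
t: 17.75
ee_pos: [485.8, 77.0, 313.1]
tool_rot: [-0.02, 1.0, 0.0, 0.0]
ft_force: [0.7, 0.3, -0.4]
gripper_width: 0.332
finger_force: 0.0
```

Call:
move_arm --deltas '[0, 1.4, 0, 0, 0, 0.3, 28, 0, 2.8, 0, 0, 0, 0.6, 28, 0, 4.2, 0, 0, 0, 0.9, 28, 0, 5.6, 0, 0, 0, 1.15, 28, 0, 7, 0, 0, 0, 1.15, 28]'

```text
t: 18.17
ee_pos: [478.6, 252.0, 313.0]
tool_rot: [0.03, 1.0, 0.0, 0.0]
ft_force: [0.4, -0.6, -0.2]
gripper_width: 0.33
finger_force: 0.0
```

Call:
move_arm --deltas '[0, 1, 0, 0, 0, 0, 28, 0, 2, 0, 0, 0, 0, 28, 0, 2.5, 0, 0, 0, 0, 28, 0, 2.5, 0, 0, 0, 0, 28, 0, 2.5, 0, 0, 0, 0, 28]'

```text
t: 18.58
ee_pos: [482.6, 312.3, 312.6]
tool_rot: [0.029, 1.0, -0.0, -0.0]
ft_force: [-0.6, -0.7, 0.0]
gripper_width: 0.333
finger_force: 0.0
```

Call:
move_arm --deltas '[0, 0, 0, 0, 0, 0, 28, 0, 0, 0, 0, 0, 0, 28, 0, 0, 0, 0, 0, 0, 28, 0, 0, 0, 0, 0, 0, 28, 0, 0, 0, 0, 0, 0, 28]'

```text
t: 19.0
ee_pos: [482.8, 311.8, 313.1]
tool_rot: [0.03, 1.0, -0.0, 0.0]
ft_force: [0.7, 0.7, 0.3]
gripper_width: 0.33
finger_force: 0.0
```

```bash
python3 go.py 476.6 313.5 72 86.5
```

```text
t 19.00 grasp [482.8 311.8 158.4] d [0.25 0.05 3.46] rot [-0.  0.  0.] w 28.2 F [0.7 0.7 0.3] q [-0.57  0.51 -0.08  1.76  0.05  0.87  0.85]
```

Call:
move_arm --deltas '[0.25, 0.05, 0.9, 0, 0, 0, 28, 0.25, 0.05, 2.1, 0, 0, 0, 28, 0.25, 0.05, 3.1, 0, 0, 0, 28, 0.25, 0.05, 3.42, 0, 0, 0, 28, 0.25, 0.05, 3.42, 0, 0, 0, 28]'

```text
t: 19.42
ee_pos: [475.9, 313.6, 225.6]
tool_rot: [0.03, 1.0, -0.001, -0.002]
ft_force: [-0.2, 0.9, 0.5]
gripper_width: 0.325
finger_force: 0.0
```

Call:
move_arm --deltas '[0, 0, 0, 0, 0, 0, 5, 0, 0, 0, 0, 0, 0, 5, 0, 0, 0, 0, 0, 0, 5, 0, 0, 0, 0, 0, 0, 5, 0, 0, 0, 0, 0, 0, 5]'

```text
t: 19.83
ee_pos: [476.8, 314.4, 228.6]
tool_rot: [0.03, 1.0, 0.001, 0.001]
ft_force: [-0.7, -0.7, 6.1]
gripper_width: 0.106
finger_force: 43.4
```

```bash
python3 go.py 476.6 313.5 72 86.5
```

```text
t 19.83 grasp [477.1 314.5  73.9] d [ 0.   -0.03  0.08] rot [0.02 0.02 0.01] w 9.0 F [-0.7 -0.7  6.1] q [-0.58  0.62 -0.07  1.86  0.06  0.67  0.82]
```

Call:
move_arm --deltas '[0, 0, -0.5, 0, 0, 0, 5, 0, 0, -1.3, 0, 0, 0, 5, 0, 0, -2.3, 0, 0, 0, 5, 0, 0, -3.5, 0, 0, 0, 5, 0, 0, -4.8, 0, 0, 0, 5]'

```text
t: 20.25
ee_pos: [476.0, 313.9, 348.4]
tool_rot: [0.03, 1.0, -0.0, -0.001]
ft_force: [1.2, 1.1, -0.6]
gripper_width: 0.108
finger_force: 42.6
```

```bash
python3 go.py 501.4 -312 190 92.3
```

```text
t 20.25 grasp [475.8 313.7 193.7] d [ -2.5  -24.93   0.17] rot [-0.01 -0.01 -1.14] w 9.2 F [ 1.2  1.1 -0.6] q [-0.57  0.47 -0.08  1.73  0.04  0.94  0.84]
```

Call:
move_arm --deltas '[-0.1, -1, 0, 0, 0, 0, 5, -0.25, -2.3, 0, 0, 0, 0, 5, -0.4, -3.7, 0, 0, 0, 0, 5, -0.55, -5.1, 0, 0, 0, 0, 5, -0.65, -6.5, 0, 0, 0, 0, 5]'

```text
t: 20.67
ee_pos: [482.7, 149.4, 348.0]
tool_rot: [0.03, 1.0, 0.0, 0.0]
ft_force: [0.6, -0.1, -1.2]
gripper_width: 0.104
finger_force: 42.7
```

Call:
move_arm --deltas '[-0.15, -1.4, 0, 0, 0, 0, 5, -0.3, -2.8, 0, 0, 0, 0, 5, -0.45, -4.2, 0, 0, 0, 0, 5, -0.6, -5.6, 0, 0, 0, 0, 5, -0.7, -7, 0, 0, 0, 0, 5]'

```text
t: 21.08
ee_pos: [489.8, -26.5, 348.0]
tool_rot: [0.03, 1.0, -0.0, 0.001]
ft_force: [0.3, -0.2, 0.1]
gripper_width: 0.104
finger_force: 42.7
```

Call:
move_arm --deltas '[-0.15, -1.4, 0, 0, 0, -0.3, 5, -0.3, -2.8, 0, 0, 0, -0.6, 5, -0.45, -4.2, 0, 0, 0, -0.9, 5, -0.6, -5.6, 0, 0, 0, -1.15, 5, -0.7, -7, 0, 0, 0, -1.15, 5]'

```text
t: 21.5
ee_pos: [496.8, -202.2, 348.0]
tool_rot: [-0.021, 1.0, -0.0, 0.0]
ft_force: [0.6, 0.3, -0.6]
gripper_width: 0.102
finger_force: 42.7
```

Call:
move_arm --deltas '[0, -1.3, 0, 0, 0, 0, 5, 0, -2.5, 0, 0, 0, 0, 5, 0, -3.6, 0, 0, 0, 0, 5, 0, -4.45, 0, 0, 0, 0, 5, 0, -4.45, 0, 0, 0, 0, 5]'

```text
t: 21.92
ee_pos: [500.2, -317.0, 347.6]
tool_rot: [-0.017, 1.0, -0.002, -0.0]
ft_force: [-0.4, -1.0, -0.8]
gripper_width: 0.106
finger_force: 42.6
```

Call:
move_arm --deltas '[0, 0, 0, 0, 0, 0, 5, 0, 0, 0.5, 0, 0, 0, 5, 0, 0, 1, 0, 0, 0, 5, 0, 0, 1.5, 0, 0, 0, 5, 0, 0, 1.5, 0, 0, 0, 5]'

```text
t: 22.33
ee_pos: [501.2, -309.6, 308.0]
tool_rot: [-0.021, 1.0, 0.001, -0.001]
ft_force: [0.3, 0.8, -0.9]
gripper_width: 0.107
finger_force: 42.6
```

```bash
python3 go.py 501.4 -312 130 92.3
```

```text
t 22.33 grasp [ 500.8 -309.1  153.3] d [-0.01 -0.1   0.93] rot [ 0.03 -0.03  0.03] w 9.2 F [ 0.3  0.8 -0.9] q [ 0.52  0.54 -0.01  1.73  0.01  0.88  2.12]
```

Call:
move_arm --deltas '[0, -0.1, 0.4, 0, 0, 0, 5, 0, -0.1, 0.85, 0, 0, 0, 5, 0, -0.1, 0.9, 0, 0, 0, 5, 0, -0.1, 0.9, 0, 0, 0, 5, 0, -0.1, 0.9, 0, 0, 0, 5]'

```text
t: 22.75
ee_pos: [501.9, -314.0, 288.0]
tool_rot: [-0.021, 1.0, -0.0, 0.0]
ft_force: [0.9, -0.5, -0.2]
gripper_width: 0.103
finger_force: 42.6
```

```bash
python3 go.py 501.4 -312 73.9 92.3
```

```text
t 22.75 grasp [ 502.  -314.   133.3] d [0.02 0.08 2.38] rot [-0.    0.01  0.01] w 8.8 F [ 0.9 -0.5 -0.2] q [ 0.52  0.57 -0.01  1.75  0.01  0.83  2.12]
```

Call:
move_arm --deltas '[0, 0.08, 0.2, 0, 0, 0, 5, 0, 0.08, 0.4, 0, 0, 0, 5, 0, 0.08, 0.6, 0, 0, 0, 5, 0, 0.08, 0.8, 0, 0, 0, 5, 0, 0.08, 1, 0, 0, 0, 5]'

```text
t: 23.17
ee_pos: [501.5, -312.1, 261.8]
tool_rot: [-0.02, 1.0, 0.0, -0.0]
ft_force: [-0.5, -0.4, -0.4]
gripper_width: 0.106
finger_force: 42.6
```

Call:
move_arm --deltas '[0, 0, 0.3, 0, 0, 0, 5, 0, 0, 0.6, 0, 0, 0, 5, 0, 0, 0.9, 0, 0, 0, 5, 0, 0, 1.2, 0, 0, 0, 5, 0, 0, 1.3, 0, 0, 0, 5]'

```text
t: 23.58
ee_pos: [501.2, -312.0, 228.5]
tool_rot: [-0.02, 1.0, 0.0, -0.001]
ft_force: [-5.7, 1.4, 24.6]
gripper_width: 0.107
finger_force: 46.3
```

```bash
python3 go.py 501.4 -312 73.9 92.3
```

```text
t 23.58 grasp [ 500.9 -311.9   73.8] d [-0.01 -0.   -0.  ] rot [ 0.01 -0.02  0.01] w 9.1 F [-5.7  1.4 24.6] q [ 0.52  0.64 -0.01  1.8   0.01  0.7   2.12]
```

Call:
move_arm --deltas '[0, 0, 0, 0, 0, 0, 28, 0, 0, 0, 0, 0, 0, 28, 0, 0, -0.8, 0, 0, 0, 28, 0, 0, -2, 0, 0, 0, 28, 0, 0, -3.4, 0, 0, 0, 28]'

```text
t: 24.0
ee_pos: [501.2, -311.8, 314.7]
tool_rot: [-0.02, 1.0, 0.001, -0.001]
ft_force: [0.7, -0.7, 0.0]
gripper_width: 0.326
finger_force: 0.0
```

Call:
move_arm --deltas '[0.2, 1.3, -0.2, 0, 0, 0, 45, 0.4, 2.7, -0.4, 0, 0, 0, 45, 0.6, 4.1, -0.6, 0, 0, 0, 45, 0.8, 5.5, -0.8, 0, 0, 0, 45, 1, 6.9, -1, 0, 0, 0, 45]'

```text
t: 24.42
ee_pos: [469.0, -139.3, 340.6]
tool_rot: [-0.02, 1.0, -0.0, 0.001]
ft_force: [1.2, 0.1, 0.4]
gripper_width: 0.523
finger_force: 0.0
```

Call:
move_arm --deltas '[0.2, 1.4, 0, 0, 0, 0, 45, 0.4, 2.8, 0, 0, 0, 0, 45, 0.6, 4.2, 0, 0, 0, 0, 45, 0.8, 5.6, 0, 0, 0, 0, 45, 1, 7, 0, 0, 0, 0, 45]'

```text
t: 24.83
ee_pos: [436.9, 34.6, 340.5]
tool_rot: [-0.02, 1.0, 0.0, 0.001]
ft_force: [1.1, -0.0, -0.5]
gripper_width: 0.529
finger_force: 0.0
```

Call:
move_arm --deltas '[0.2, 1.4, 0, 0, 0, 0, 45, 0.4, 2.8, 0, 0, 0, 0, 45, 0.6, 4.2, 0, 0, 0, 0, 45, 0.8, 4.6, 0, 0, 0, 0, 45, 0.8, 4.6, 0, 0, 0, 0, 45]'

```text
t: 25.25
ee_pos: [411.7, 150.5, 340.4]
tool_rot: [-0.023, 1.0, 0.001, 0.0]
ft_force: [0.0, 0.2, -0.8]
gripper_width: 0.531
finger_force: 0.0
```

```bash
sed -i 's/(300,412,225,280)/(290,411,200,310)/' brd.py; python3 - <<'E'
from h import *
snap('top','top2')
from brd import boards; import m2
boards('top2',(430,530,235,295))
m2.s=dict(np.load('top2.npz')); hsv=cv2.cvtColor(m2.s['frame'],cv2.COLOR_RGB2HSV)
m2.wrect(m2.contour((hsv[...,1]<70).astype(np.uint8),(290,411,200,310)),25,'bar')
cv2.imwrite('pics/crop5.png',cv2.resize(cv2.imread('pics/top2.png')[140:340,170:560],None,fx=2,fy=2,interpolation=3))
E
python3 go.py 516.7 -7.1 100 166
```

```text
173 mean [ 499.6 -230.3] rect [ 500.4 -230.3] [12.1 64.3] axis deg 2.1 D med [ 500.3 -230.6   77.1]
173 mean [ 499.7 -270.5] rect [ 500.3 -270.3] [64.7 13.5] axis deg 2.1 D med [ 498.5 -270.8   77.4]
189 mean [ 500.6 -310.4] rect [ 500.4 -310. ] [64.7 13.9] axis deg 2.5 D med [ 500.4 -311.    76.9]
112 mean [ 495.3 -147.4] rect [ 495.3 -147.4] [12.1 30.3] axis deg 178.8 D med [ 495.2 -146.8   80.3]
bar ctr [516.7  -7.1] size [220.6  23.6] long axis deg 75.96
t 25.30 grasp [412.4 148.5 185.6] d [-3.89 -6.4   3.42] rot [-0.000e+00  1.000e-02 -1.469e+01] w 45.2 F [-0.7  0.3 -0.6] q [-0.32  0.3  -0.11  2.06  0.04  0.78  1.16]
```

View pics/crop5.png

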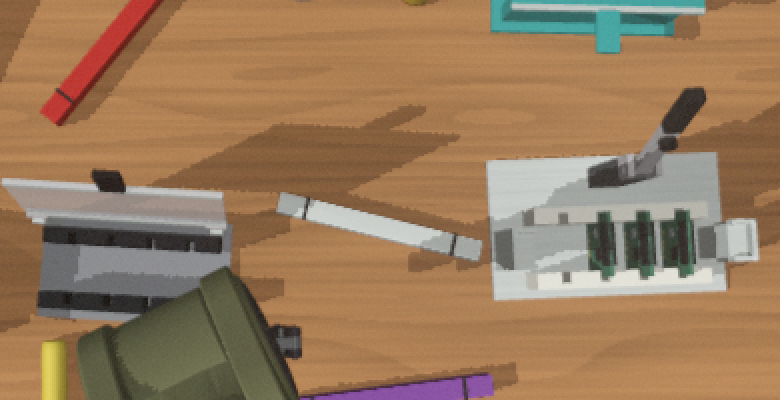

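The crop shows three boards standing in cassette slots, at (602,243), (640,243) and (677,243). The bar, centred at (380,226), has not moved.

Call:
move_arm --deltas '[-0.8, -1.3, 0, 0, 0, 1.4, 45, -1.6, -2.6, 0, 0, 0, 2.8, 45, -2.4, -3.9, 0, 0, 0, 4.2, 45, -3.2, -5.2, 0, 0, 0, 5.6, 45, -3.9, -6.4, 0, 0, 0, 7, 45]'

```text
t: 25.72
ee_pos: [517.6, -13.0, 340.4]
tool_rot: [0.286, 0.958, -0.0, 0.001]
ft_force: [1.4, 1.1, -0.8]
gripper_width: 0.533
finger_force: 0.0
```

Call:
move_arm --deltas '[0, 0, 0, 0, 0, 1.4, 45, 0, 0, 0, 0, 0, 2.8, 45, 0, 0, 0, 0, 0, 4.2, 45, 0, 0, 0, 0, 0, 5.6, 45, 0, 0, 0, 0, 0, 7, 45]'

```text
t: 26.13
ee_pos: [516.6, -11.0, 340.1]
tool_rot: [0.56, 0.828, -0.0, 0.0]
ft_force: [-0.5, -0.5, -0.4]
gripper_width: 0.527
finger_force: 0.0
```

Call:
move_arm --deltas '[0, 0, 0, 0, 0, 1.4, 45, 0, 0, 0, 0, 0, 2.8, 45, 0, 0, 0, 0, 0, 4.2, 45, 0, 0, 0, 0, 0, 5.6, 45, 0, 0, 0, 0, 0, 7, 45]'

```text
t: 26.55
ee_pos: [516.6, -10.8, 340.2]
tool_rot: [0.783, 0.621, -0.0, 0.0]
ft_force: [-0.3, -0.3, 0.2]
gripper_width: 0.527
finger_force: 0.0
```

Call:
move_arm --deltas '[0, 0, 0, 0, 0, 0, 45, 0, 0, 0, 0, 0, 0, 45, 0, 0, 0, 0, 0, 0, 45, 0, 0, 0, 0, 0, 0, 45, 0, 0, 0, 0, 0, 0, 45]'

```text
t: 26.97
ee_pos: [516.7, -9.2, 340.0]
tool_rot: [0.78, 0.625, 0.0, 0.0]
ft_force: [0.2, 0.3, 0.1]
gripper_width: 0.527
finger_force: 0.0
```

```bash
python3 go.py 516.7 -7.1 60 166
```

```text
t 26.97 grasp [516.7  -9.2 185.3] d [ 0.08 -0.02  5.01] rot [ 0.   -0.    0.28] w 45.0 F [0.2 0.3 0.1] q [-0.32  0.43  0.43  1.88 -0.23  0.87 -0.  ]
```

Call:
move_arm --deltas '[0.08, 0, 1.3, 0, 0, 0.28, 45, 0.08, 0, 2.6, 0, 0, 0.28, 45, 0.08, 0, 3.9, 0, 0, 0.28, 45, 0.08, 0, 5, 0, 0, 0.28, 45, 0.08, 0, 5.5, 0, 0, 0.28, 45]'

```text
t: 27.38
ee_pos: [516.2, -6.7, 199.3]
tool_rot: [0.788, 0.616, -0.002, -0.001]
ft_force: [0.3, -0.6, 0.4]
gripper_width: 0.527
finger_force: 0.0
```

Call:
move_arm --deltas '[0, 0, 0, 0, 0, 0, 45, 0, 0, 0, 0, 0, 0, 45, 0, 0, 0, 0, 0, 0, 45, 0, 0, 0, 0, 0, 0, 45, 0, 0, 0, 0, 0, 0, 45]'

```text
t: 27.8
ee_pos: [517.6, -6.8, 203.7]
tool_rot: [0.788, 0.615, 0.001, 0.001]
ft_force: [-0.3, 0.2, 1.2]
gripper_width: 0.527
finger_force: 0.0
```

```bash
python3 go.py 516.7 -7.1 23 166; python3 - <<'E'
from h import *
snap('side','side3'); a=cv2.imread('pics/side3.png'); cv2.imwrite('pics/crop6.png',cv2.resize(a[180:360,230:430],None,fx=3,fy=3,interpolation=3))
E
```

```text
t 27.80 grasp [517.9  -6.8  49. ] d [-0.02 -0.03  1.04] rot [ 0.02 -0.01 -0.01] w 45.0 F [-0.3  0.2  1.2] q [-0.24  0.63  0.32  2.02 -0.36  0.54  0.08]
```

View pics/crop6.png

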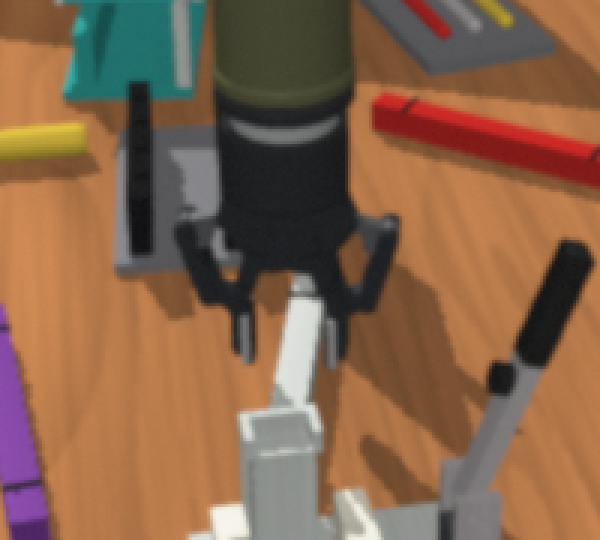

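The side crop shows the open fingers, at (243,340) and (335,340), straddling the bar at (300,335).

Call:
move_arm --deltas '[-0.02, -0.03, 0.5, 0, 0, 0, 45, -0.02, -0.03, 0.9, 0, 0, 0, 45, -0.02, -0.03, 1, 0, 0, 0, 45, -0.02, -0.03, 1, 0, 0, 0, 45, -0.02, -0.03, 1, 0, 0, 0, 15]' --newtons 60

```text
t: 28.27
ee_pos: [516.3, -7.2, 177.4]
tool_rot: [0.788, 0.615, -0.0, -0.0]
ft_force: [-0.2, -0.2, 0.1]
gripper_width: 0.404
finger_force: 0.0
```

Call:
move_arm --deltas '[0, 0, 0, 0, 0, 0, 15, 0, 0, 0, 0, 0, 0, 15, 0, 0, 0, 0, 0, 0, 15, 0, 0, 0, 0, 0, 0, 15, 0, 0, 0, 0, 0, 0, 15]'

```text
t: 28.68
ee_pos: [516.8, -7.3, 178.1]
tool_rot: [0.788, 0.615, 0.001, 0.001]
ft_force: [0.2, -0.7, 5.8]
gripper_width: 0.246
finger_force: 59.9
```

```bash
python3 go.py 516.7 -7.1 23 166
```

```text
t 28.68 grasp [517.1  -7.4  23.4] d [ 0.01 -0.01  0.02] rot [ 0.02 -0.   -0.02] w 21.0 F [ 0.2 -0.7  5.8] q [-0.22  0.67  0.29  2.04 -0.38  0.48  0.11]
```

Call:
move_arm --deltas '[0, 0, -0.6, 0, 0, 0, 15, 0, 0, -1.6, 0, 0, 0, 15, 0, 0, -2.8, 0, 0, 0, 15, 0, 0, -4.1, 0, 0, 0, 15, 0, 0, -5.2, 0, 0, 0, 15]'

```text
t: 29.1
ee_pos: [515.7, -7.1, 308.8]
tool_rot: [0.788, 0.615, -0.001, -0.0]
ft_force: [1.4, 0.0, -1.9]
gripper_width: 0.244
finger_force: 59.3
```

Call:
move_arm --deltas '[0, 0, 0, 0, 0, 0, 15, 0, 0, 0, 0, 0, 0, 15, 0, 0, 0, 0, 0, 0, 15, 0, 0, 0, 0, 0, 0, 15, 0, 0, 0, 0, 0, 0, 15]'

```text
t: 29.52
ee_pos: [515.8, -7.0, 305.9]
tool_rot: [0.788, 0.615, -0.001, -0.001]
ft_force: [-0.3, 0.4, -2.1]
gripper_width: 0.243
finger_force: 59.4
```

```bash
python3 go.py 499 -252.3 150 2.3
```

```text
t 29.52 grasp [515.3  -7.  151.2] d [-9.68  1.73  0.05] rot [-0.04  0.01 -3.27] w 20.8 F [-0.3  0.4 -2.1] q [-0.32  0.48  0.42  1.93 -0.27  0.79  0.  ]
```

Call:
move_arm --deltas '[-0.8, 0.14, 0, 0, 0, 0, 15, -2, 0.36, 0, 0, 0, 0, 15, -3.3, 0.59, 0, 0, 0, 0, 15, -4.6, 0.82, 0, 0, 0, 0, 15, -5.9, 1.05, 0, 0, 0, 0, 15]'

```text
t: 29.93
ee_pos: [505.4, -157.8, 306.3]
tool_rot: [0.788, 0.615, -0.001, -0.001]
ft_force: [1.1, 0.0, -2.6]
gripper_width: 0.245
finger_force: 59.3
```

Call:
move_arm --deltas '[-1.2, 0.21, 0, 0, 0, -0.7, 15, -2.3, 0.4, 0, 0, 0, -1.4, 15, -3.1, 0.55, 0, 0, 0, -2.1, 15, -3.6, 0.65, 0, 0, 0, -2.8, 15, -3.8, 0.68, 0, 0, 0, -3.25, 15]'

```text
t: 30.35
ee_pos: [498.3, -255.8, 306.3]
tool_rot: [0.694, 0.72, -0.001, -0.0]
ft_force: [-1.2, 0.3, -2.6]
gripper_width: 0.242
finger_force: 59.2
```

Call:
move_arm --deltas '[0, 0, 0, 0, 0, 0, 15, 0, 0, 0, 0, 0, 0, 15, 0, 0, 0, 0, 0, 0, 15, 0, 0, 0, 0, 0, 0, 15, 0, 0, 0, 0, 0, 0, 15]'

```text
t: 30.77
ee_pos: [499.6, -252.0, 307.2]
tool_rot: [0.693, 0.721, 0.0, -0.0]
ft_force: [0.3, -0.4, -3.9]
gripper_width: 0.248
finger_force: 59.2
```

```bash
python3 go.py 499 -252.3 120 2.3; python3 - <<'E'
from h import *
snap('top','top3'); snap('side','side4'); a=cv2.imread('pics/top3.png')[200:300,400:560]; b=cv2.imread('pics/side4.png')[220:470,250:450]
a=cv2.resize(a,(480,300),interpolation=3); b=cv2.resize(b,(300,375),interpolation=3); o=np.zeros((375,780,3),np.uint8); o[:300,:480]=a; o[:,480:]=b; cv2.imwrite('pics/crop7.png',o)
P=cloud(np.load('top3.npz')); m=np.zeros((480,640),bool); m[200:300,400:560]=1; m&=(P[...,2]>135)&(P[...,2]<165)
s=dict(np.load('top3.npz')); v,u=np.nonzero(m); W=np.array([ray(s,x,y,152.5)[:2] for x,y in zip(u,v)],np.float32); r=cv2.minAreaRect(W); print(len(W),r,W[:,1].min(),W[:,1].max())
E
```

```text
t 30.77 grasp [ 499.5 -251.9  152.5] d [-0.01 -0.02  1.3 ] rot [-0.   -0.01 -0.01] w 21.2 F [ 0.3 -0.4 -3.9] q [ 0.21  0.52  0.32  1.81 -0.21  0.84  0.68]
944 ((537.2026977539062, -200.6002197265625), (125.61299896240234, 115.76194763183594), 84.98641204833984) -259.69592 -134.27916
```

View pics/crop7.png

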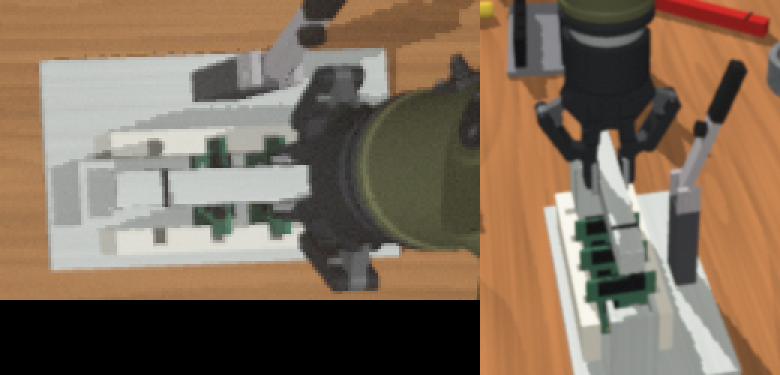

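The bar hangs above the boards and parallel to the cassette, with its left ring at crop (167,188) and its end near (117,188). The side view agrees.

```bash
python3 - <<'E'
from h import *
s=dict(np.load('top3.npz'));P=cloud(s)
m=np.zeros((480,640),np.uint8); m[248:275,425:500]=((P[...,2]>140)&(P[...,2]<166))[248:275,425:500]
v,u=np.nonzero(m)
W=np.array([ray(s,a,b,154)[:2] for a,b in zip(u,v)]); 
for k in range(u.min(),u.max()+1,6):
    w=W[u==k]; print(k,len(w),w.mean(0).round(1),w[:,0].min().round(1),w[:,0].max().round(1),P[..., 2][v[u==k],k].mean().round(1))
E
```

```text
436 1 [ 503.3 -134.2] 503.3 503.3 141.2
442 12 [ 494.9 -145.2] 484.7 505.1 154.7
448 12 [ 494.9 -156.4] 484.7 505.1 153.6
454 13 [ 495.8 -167.6] 484.7 507.0 155.5
460 12 [ 496.8 -178.8] 486.6 507.0 154.4
466 12 [ 496.8 -190. ] 486.6 507.0 153.2
472 12 [ 496.8 -201.3] 486.6 507.0 153.3
478 12 [ 496.8 -212.5] 486.6 507.0 153.7
484 12 [ 498.6 -223.7] 488.4 508.9 153.8
490 15 [ 501.4 -235. ] 488.4 514.4 151.5
496 18 [ 492.5 -246. ] 475.4 508.9 155.2
```

Call:
move_arm --deltas '[0, 0, 0.4, 0, 0, 0, 15, 0, 0, 0.8, 0, 0, 0, 15, 0, 0, 1.2, 0, 0, 0, 15, 0, 0, 1.4, 0, 0, 0, 15, 0, 0, 1.4, 0, 0, 0, 15]'

```text
t: 31.28
ee_pos: [498.8, -252.5, 270.5]
tool_rot: [0.694, 0.72, -0.001, -0.002]
ft_force: [0.2, -0.3, -2.3]
gripper_width: 0.239
finger_force: 59.3
```

Call:
move_arm --deltas '[0, 0, 0.1, 0, 0, 0, 15, 0, 0, 0.2, 0, 0, 0, 15, 0, 0, 0.3, 0, 0, 0, 15, 0, 0, 0.4, 0, 0, 0, 15, 0, 0, 0.45, 0, 0, 0, 15]'

```text
t: 31.7
ee_pos: [499.3, -252.9, 261.0]
tool_rot: [0.694, 0.72, -0.0, -0.0]
ft_force: [0.9, 0.6, -3.4]
gripper_width: 0.24
finger_force: 59.3
```

```bash
python3 go.py 499 -252.3 103.4 2.3
```

```text
t 31.70 grasp [ 499.3 -252.8  106.3] d [ 0.02 -0.01  0.12] rot [-0.   -0.   -0.02] w 20.5 F [ 0.9  0.6 -3.4] q [ 0.23  0.58  0.3   1.86 -0.24  0.73  0.7 ]
```

Call:
move_arm --deltas '[0, 0, 0.06, 0, 0, 0, 15, 0, 0, 0.12, 0, 0, 0, 15, 0, 0, 0.12, 0, 0, 0, 15, 0, 0, 0.12, 0, 0, 0, 40, 0, 0, 0.12, 0, 0, 0, 40]'

```text
t: 32.12
ee_pos: [499.5, -253.0, 258.5]
tool_rot: [0.694, 0.72, 0.0, 0.0]
ft_force: [-0.7, -0.3, 0.5]
gripper_width: 0.461
finger_force: 0.0
```

Call:
move_arm --deltas '[0, 0, 0, 0, 0, 0, 40, 0, 0, -0.8, 0, 0, 0, 40, 0, 0, -2, 0, 0, 0, 40, 0, 0, -3.4, 0, 0, 0, 40, 0, 0, -4.8, 0, 0, 0, 40]'

```text
t: 32.53
ee_pos: [499.0, -252.8, 379.4]
tool_rot: [0.694, 0.72, -0.0, -0.0]
ft_force: [1.0, -0.3, -0.8]
gripper_width: 0.467
finger_force: 0.0
```

Call:
move_arm --deltas '[0, 1.2, -0.5, 0, 0, -1.4, 45, 0, 2.4, -1, 0, 0, -2.8, 45, 0, 2.4, -2, 0, 0, -4.2, 45, 0, 2.4, -3, 0, 0, -5.6, 45, 0, 2.4, -4, 0, 0, -7, 45]'

```text
t: 32.95
ee_pos: [559.5, -250.4, 479.1]
tool_rot: [0.442, 0.897, -0.0, -0.0]
ft_force: [0.6, -0.4, 0.1]
gripper_width: 0.523
finger_force: 0.0
```

```bash
python3 go.py 604 -248 240 92.3; python3 - <<'E'
from h import *
s=snap('top','top4'); snap('side','side5'); a=cv2.imread('pics/top4.png')[160:300,400:560]; b=cv2.imread('pics/side5.png')[220:470,250:450]
a=cv2.resize(a,(480,420),interpolation=3); b=cv2.resize(b,(300,375),interpolation=3); o=np.zeros((420,780,3),np.uint8); o[:420,:480]=a; o[:375,480:]=b; cv2.imwrite('pics/crop8.png',o)
# clamp arm line from first clear view
s=dict(np.load('top1.npz'));P=cloud(s); d=s['frame'].astype(int).max(-1)<70
m=np.zeros((480,640),bool); m[175:215,485:535]=1; m&=(P[...,2]>160)&(P[...,2]<270)
q=P[m]; x=np.array([.999,.04]); r=(q[:,:2]-[570.9,-249.3])@x; z=q[:,2]-118
print(len(q),'handle y',q[:,1].mean(),'angle', np.pi/2+np.arctan2(np.median(r),np.median(z)), 'fit',np.polyfit(z,r,1), 'rmax',np.percentile(np.hypot(r,z),98))
E
```

```text
t 32.95 grasp [ 559.5 -250.4  324.4] d [-1.01  1.47  3.37] rot [-0.000e+00 -1.000e-02 -1.095e+01] w 44.6 F [ 0.6 -0.4  0.1] q [ 0.26  0.44  0.2   1.41 -0.09  1.3   1.12]
432 handle y -244.48054760514296 angle 1.8668659483950685 fit [ 0.38448118 -8.06065294] rmax 148.1837986699416
```

View pics/crop8.png

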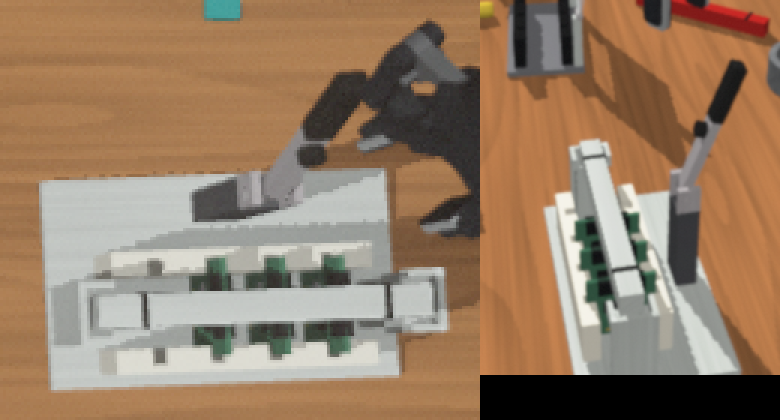

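The crop shows the bar in both saddles, from (95,308) to (440,298), over the boards. The clamp is still back, with its handle at (335,105).

Call:
move_arm --deltas '[-0.3, 0.4, 0, 0, 0, -1.4, 45, -0.6, 0.8, 0, 0, 0, -2.8, 45, -0.9, 1.2, 0, 0, 0, -4.2, 45, -1.1, 1.6, 0, 0, 0, -5.6, 45, -1.2, 1.7, 0, 0, 0, -7, 45]' --newtons 40

```text
t: 33.47
ee_pos: [612.6, -247.9, 477.1]
tool_rot: [0.152, 0.988, 0.001, -0.0]
ft_force: [-0.6, 0.8, 0.2]
gripper_width: 0.528
finger_force: 0.0
```

Call:
move_arm --deltas '[0, 0, 0, 0, 0, -1.3, 45, 0, 0, 0, 0, 0, -2.6, 45, 0, 0, 0, 0, 0, -3.95, 45, 0, 0, 0, 0, 0, -3.95, 45, 0, 0, 0, 0, 0, -3.95, 45]'

```text
t: 33.88
ee_pos: [611.1, -248.9, 477.7]
tool_rot: [-0.015, 1.0, 0.0, -0.0]
ft_force: [-0.3, -0.4, 0.5]
gripper_width: 0.529
finger_force: 0.0
```

Call:
move_arm --deltas '[0, 0, 0, 0, 0, 0, 45, 0, 0, 0, 0, 0, 0, 45, 0, 0, 0, 0, 0, 0, 45, 0, 0, 0, 0, 0, 0, 45, 0, 0, 0, 0, 0, 0, 45]'

```text
t: 34.3
ee_pos: [611.3, -248.7, 478.2]
tool_rot: [-0.017, 1.0, -0.0, -0.0]
ft_force: [0.3, 0.3, 0.4]
gripper_width: 0.527
finger_force: 0.0
```

```bash
python3 go.py 610 -246.5 239 92.3
```

```text
t 34.30 grasp [ 611.3 -248.7  323.5] d [0.05 0.09 3.38] rot [-0.   -0.   -0.08] w 45.0 F [0.3 0.3 0.4] q [ 0.37  0.52 -0.04  1.27  0.02  1.36  1.94]
```

Call:
move_arm --deltas '[0.05, 0.09, 1, 0, 0, -0.08, 45, 0.05, 0.09, 2, 0, 0, -0.08, 45, 0.05, 0.09, 2.9, 0, 0, -0.08, 45, 0.05, 0.09, 3.35, 0, 0, -0.08, 45, 0.05, 0.09, 3.35, 0, 0, -0.08, 45]'

```text
t: 34.72
ee_pos: [609.3, -246.3, 391.3]
tool_rot: [-0.02, 1.0, 0.001, -0.003]
ft_force: [-0.3, 0.3, -0.2]
gripper_width: 0.526
finger_force: 0.0
```

Call:
move_arm --deltas '[0, 0, 0, 0, 0, 0, 10, 0, 0, 0, 0, 0, 0, 10, 0, 0, 0, 0, 0, 0, 10, 0, 0, 0, 0, 0, 0, 10, 0, 0, 0, 0, 0, 0, 10]'

```text
t: 35.13
ee_pos: [610.1, -247.6, 395.9]
tool_rot: [-0.02, 1.0, -0.001, 0.001]
ft_force: [1.2, -5.3, 3.8]
gripper_width: 0.197
finger_force: 42.2
```

```bash
python3 go.py 610 -246.5 239 92.3
```

```text
t 35.13 grasp [ 610.5 -247.9  241.2] d [0.   0.04 0.09] rot [-0.03  0.03 -0.01] w 16.9 F [ 1.2 -5.3  3.8] q [ 0.37  0.56 -0.04  1.42  0.03  1.16  1.94]
```

Call:
move_arm --deltas '[0.76, 0, -0.18, 0, 0, 0, 10, 1.52, 0, -0.25, 0, 0, 0, 10, 2.29, 0, -0.2, 0, 0, 0, 10, 3.03, 0, -0.03, 0, 0, 0, 10, 3.75, 0, 0.24, 0, 0, 0, 10]'

```text
t: 35.55
ee_pos: [517.1, -251.0, 391.3]
tool_rot: [-0.02, 1.0, -0.002, 0.004]
ft_force: [4.9, -4.3, 1.7]
gripper_width: 0.2
finger_force: 46.1
```

Call:
move_arm --deltas '[0.67, 0, 0.38, 0, 0, 0, 10, 1.27, 0, 0.85, 0, 0, 0, 10, 1.8, 0, 1.41, 0, 0, 0, 10, 2.23, 0, 2.04, 0, 0, 0, 10, 2.57, 0, 2.73, 0, 0, 0, 10]'

```text
t: 35.97
ee_pos: [451.0, -253.8, 321.7]
tool_rot: [-0.02, 1.0, -0.001, 0.001]
ft_force: [-1.8, -3.1, 6.4]
gripper_width: 0.212
finger_force: 50.5
```

```bash
python3 go.py 444 -254.4 118 92.3
```

```text
t 35.97 grasp [ 451.4 -254.2  167. ] d [ 0.29 -0.01  1.96] rot [-0.03  0.03 -0.01] w 18.1 F [-1.8 -3.1  6.4] q [ 0.49  0.43 -0.04  1.9   0.02  0.81  2.05]
```

Now on to the final stop, gently.

Call:
move_arm --deltas '[0.15, 0, 0.48, 0, 0, 0, 10, 0.24, 0, 0.98, 0, 0, 0, 10, 0.29, 0, 1.39, 0, 0, 0, 10, 0.31, 0, 1.65, 0, 0, 0, 10, 0.31, 0, 1.8, 0, 0, 0, 10]'

```text
t: 36.38
ee_pos: [442.7, -254.4, 275.1]
tool_rot: [-0.019, 1.0, -0.0, -0.001]
ft_force: [-10.0, -4.0, 6.0]
gripper_width: 0.202
finger_force: 51.4
```

```bash
python3 go.py 444 -254.4 118 92.3
```

```text
t 36.38 grasp [ 442.3 -254.5  120.4] d [-0.05 -0.    0.1 ] rot [-0.01 -0.03 -0.02] w 17.2 F [-10.  -4.   6.] q [ 0.5   0.48 -0.04  1.97  0.03  0.69  2.05]
```

Call:
move_arm --deltas '[-0.04, 0, 0.04, 0, 0, 0, 10, -0.04, 0, 0.08, 0, 0, 0, 10, -0.04, 0, 0.1, 0, 0, 0, 10, -0.04, 0, 0.1, 0, 0, 0, 10, -0.04, 0, 0.1, 0, 0, 0, 10]'

```text
t: 36.8
ee_pos: [443.1, -254.4, 272.8]
tool_rot: [-0.019, 1.0, -0.0, -0.002]
ft_force: [-9.0, -4.3, 2.6]
gripper_width: 0.207
finger_force: 51.1
```

```bash
python3 go.py 444 -254.4 118 92.3; python3 - <<'E'
from h import *
snap('side','side6'); b=cv2.imread('pics/side6.png')[250:470,260:440]; cv2.imwrite('pics/crop9.png',cv2.resize(b,None,fx=2.7,fy=2.7,interpolation=3))
E
```

```text
t 36.80 grasp [ 442.4 -254.5  118.1] d [-0.04 -0.    0.01] rot [-0.   -0.05 -0.02] w 17.7 F [-9.  -4.3  2.6] q [ 0.5   0.49 -0.04  1.97  0.03  0.69  2.05]
```

View pics/crop9.png

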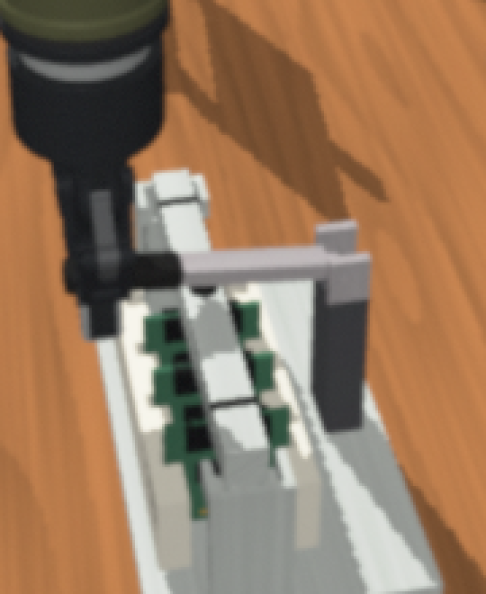

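The side crop shows the arm level, with the pad at (205,285) on or just above the bar. I'll press slightly until I feel the stop.

Call:
move_arm --deltas '[0, 0, 0.04, 0, 0, 0, 10, 0, 0, 0.08, 0, 0, 0, 10, 0, 0, 0.1, 0, 0, 0, 10, 0, 0, 0.1, 0, 0, 0, 10, 0, 0, 0.1, 0, 0, 0, 10]'

```text
t: 37.27
ee_pos: [443.1, -254.4, 270.4]
tool_rot: [-0.019, 1.0, -0.0, -0.002]
ft_force: [-10.5, -5.1, 2.7]
gripper_width: 0.201
finger_force: 51.1
```

```bash
python3 go.py 444 -254.4 118 92.3
```

```text
t 37.27 grasp [ 442.5 -254.5  115.7] d [-0.03 -0.   -0.09] rot [-0.01 -0.05 -0.02] w 17.2 F [-10.5  -5.1   2.7] q [ 0.5   0.49 -0.04  1.97  0.03  0.68  2.05]
```

```bash
cat > cl.py <<'E'
from h import *
def clamp(name):
    s=snap('top',name);P=cloud(s)
    q=P.reshape(-1,3); q=q[~np.isnan(q[:,0])]
    x=(q[:,:2]-[498.95,-252.2])@[.999,.04]; y=(q[:,:2]-[498.95,-252.2])@[-.04,.999]
    k=(abs(y)<6)&(x>-30)&(x<58)&(q[:,2]>110)&(q[:,2]<150)
    p=np.polyfit(x[k],q[k,2],1); print(k.sum(),'slope',p, 'angle',-np.arctan(p[0]))
    for a in range(-30,60,15):
        j=k&(x>=a)&(x<a+15); print(a,j.sum(),np.median(q[j,2]) if j.any() else None)
    k=(abs(abs(y)-105)<10)&(abs(x)<8)&(q[:,2]>95)&(q[:,2]<120); print('bar top',np.median(q[k,2]))
clamp('top5')
E
python3 cl.py
```

```text
282 slope [-9.98054806e-02  1.29603571e+02] angle 0.09947605535372259
-30 48 132.485742643372
-15 48 129.94148279567418
0 50 128.57643168896917
15 46 127.17160309841873
30 49 125.98956009545951
45 41 125.18498922718153
bar top 104.48968190682116
```

Call:
move_arm --deltas '[0, 0, 0, 0, 0, 0, 45, 0, 0, 0, 0, 0, 0, 45, 0, 0, -0.7, 0, 0, 0, 45, 0, 0, -1.6, 0, 0, 0, 45, 0, 0, -2.4, 0, 0, 0, 45]'

```text
t: 37.73
ee_pos: [445.8, -252.6, 331.2]
tool_rot: [-0.021, 1.0, 0.0, 0.0]
ft_force: [0.2, -0.6, 0.1]
gripper_width: 0.525
finger_force: 0.0
```

Call:
move_arm --deltas '[0, 0, 0, 0, 0, 0, 0, 0, 0, 0, 0, 0, 0, 0, 0, 0, 0, 0, 0, 0, 0, 0, 0, 0, 0, 0, 0, 0, 0, 0, 0, 0, 0, 0, 0]'

```text
t: 38.15
ee_pos: [445.2, -253.1, 329.3]
tool_rot: [-0.02, 1.0, 0.0, -0.001]
ft_force: [-0.2, 0.2, 0.5]
gripper_width: -0.004
finger_force: 0.0
```

Call:
move_arm --deltas '[0, 0, 0.2, 0, 0, 0, 0, 0, 0, 0.4, 0, 0, 0, 0, 0, 0, 0.6, 0, 0, 0, 0, 0, 0, 0.7, 0, 0, 0, 0, 0, 0, 0.8, 0, 0, 0, 0]'

```text
t: 38.57
ee_pos: [445.2, -253.2, 309.4]
tool_rot: [-0.02, 1.0, 0.0, -0.0]
ft_force: [-0.4, 0.5, 0.8]
gripper_width: 0.002
finger_force: 0.4
```

```bash
python3 go.py 444 -254.4 143 92.3
```

```text
t 38.57 grasp [ 445.1 -253.2  154.7] d [ 0.05 -0.04  0.47] rot [ 0.01 -0.01  0.01] w 0.1 F [-0.4  0.5  0.8] q [ 0.5   0.44 -0.04  1.93  0.02  0.78  2.06]
```

Call:
move_arm --deltas '[0, 0, 0.08, 0, 0, 0, 0, 0, 0, 0.16, 0, 0, 0, 0, 0, 0, 0.24, 0, 0, 0, 0, 0, 0, 0.3, 0, 0, 0, 0, 0, 0, 0.35, 0, 0, 0, 0]'

```text
t: 38.98
ee_pos: [445.3, -253.3, 301.4]
tool_rot: [-0.02, 1.0, -0.0, 0.0]
ft_force: [-0.2, -0.2, 0.6]
gripper_width: 0.003
finger_force: 0.4
```

```bash
python3 go.py 444 -254.4 143 92.3; sed -i 's/^clamp(.*/import sys; clamp(sys.argv[1])/' cl.py; python3 cl.py top6
```

```text
t 38.98 grasp [ 445.3 -253.3  146.7] d [ 0.05 -0.04  0.15] rot [-0.    0.    0.01] w 0.2 F [-0.2 -0.2  0.6] q [ 0.5   0.45 -0.04  1.94  0.03  0.76  2.05]
279 slope [-4.38289177e-02  1.25020457e+02] angle 0.04380088530091562
-30 51 127.30542952136294
-15 49 124.29871337632675
0 43 124.30345569162314
15 48 124.12747589977249
30 47 123.13105900462233
45 41 123.38241453545945
bar top 104.5676833419921
```

Call:
move_arm --deltas '[0, 0, 0.04, 0, 0, 0, 0, 0, 0, 0.08, 0, 0, 0, 0, 0, 0, 0.12, 0, 0, 0, 0, 0, 0, 0.15, 0, 0, 0, 0, 0, 0, 0.15, 0, 0, 0, 0]'

```text
t: 39.45
ee_pos: [445.3, -253.3, 298.3]
tool_rot: [-0.02, 1.0, -0.0, 0.0]
ft_force: [-1.9, 0.6, 7.6]
gripper_width: -0.002
finger_force: 3.9
```

```bash
python3 go.py 444 -254.4 143 92.3; python3 cl.py top7
```

```text
t 39.45 grasp [ 445.3 -253.4  143.6] d [ 0.05 -0.04  0.02] rot [-0.  0.  0.] w -0.2 F [-1.9  0.6  7.6] q [ 0.5   0.45 -0.04  1.94  0.03  0.75  2.05]
286 slope [-1.13843990e-02  1.23274531e+02] angle 0.011383907216089267
-30 50 124.94071686466977
-15 47 122.19376075576751
0 44 122.77357682826621
15 49 122.85638262756243
30 52 122.89203053648086
45 44 123.04421880763125
bar top 104.38116642976797
```

Call:
move_arm --deltas '[0, 0, -1, 0, 0, 0, 50, 0, 0, -2.3, 0, 0, 0, 50, 0, 0, -3.6, 0, 0, 0, 50, 0, 0, -4.9, 0, 0, 0, 50, 0, 0, -6, 0, 0, 0, 50]'

```text
t: 39.92
ee_pos: [445.3, -253.2, 450.0]
tool_rot: [-0.02, 1.0, -0.0, 0.001]
ft_force: [0.8, -0.8, 1.0]
gripper_width: 0.586
finger_force: 0.0
```

Call:
move_arm --deltas '[-0.3, 1.1, 0, 0, 0, 0, 50, -0.65, 2.4, 0, 0, 0, 0, 50, -1, 3.7, 0, 0, 0, 0, 50, -1.4, 5, 0, 0, 0, 0, 50, -1.75, 6.3, 0, 0, 0, 0, 50]'

```text
t: 40.33
ee_pos: [482.8, -92.6, 447.8]
tool_rot: [-0.02, 1.0, -0.0, 0.0]
ft_force: [0.9, 0.1, -0.2]
gripper_width: 0.581
finger_force: 0.0
```

Call:
move_arm --deltas '[-0.35, 1.3, 0, 0, 0, 0, 50, -0.7, 2.6, 0, 0, 0, 0, 50, -1.1, 3.9, 0, 0, 0, 0, 50, -1.45, 5.2, 0, 0, 0, 0, 50, -1.8, 6.5, 0, 0, 0, 0, 50]'

```text
t: 40.75
ee_pos: [521.1, 71.8, 447.7]
tool_rot: [-0.02, 1.0, 0.0, 0.0]
ft_force: [-0.0, -0.7, -0.4]
gripper_width: 0.582
finger_force: 0.0
```

Call:
move_arm --deltas '[-0.35, 1.4, 0, 0, 0, 0.3, 50, -0.7, 2.8, 0, 0, 0, 0.6, 50, -1.1, 4.2, 0, 0, 0, 0.9, 50, -1.45, 5.6, 0, 0, 0, 1.15, 50, -1.9, 7, 0, 0, 0, 1.15, 50]'

```text
t: 41.17
ee_pos: [561.1, 248.8, 447.7]
tool_rot: [0.03, 1.0, 0.0, -0.0]
ft_force: [0.9, -0.3, 0.8]
gripper_width: 0.589
finger_force: 0.0
```

Call:
move_arm --deltas '[0, 0, 0, 0, 0, 0, 50, 0, 0, 0, 0, 0, 0, 50, 0, 0, 0, 0, 0, 0, 50, 0, 0, 0, 0, 0, 0, 50, 0, 0, 0, 0, 0, 0, 50]'

```text
t: 41.58
ee_pos: [561.5, 245.3, 447.9]
tool_rot: [0.031, 1.0, -0.0, 0.0]
ft_force: [0.0, 0.4, -0.4]
gripper_width: 0.587
finger_force: 0.0
```

```bash
python3 go.py 561.5 248.5 219 86.4; python3 - <<'E'
from h import *
s=snap('top','top8')
snap('side','side7'); a=cv2.imread('pics/side7.png')[130:480,200:440]; cv2.imwrite('pics/crop10.png',cv2.resize(a,None,fx=1.7,fy=1.7,interpolation=3))
E
```

```text
t 41.58 grasp [561.5 245.2 293.2] d [0.01 0.13 2.97] rot [-0.01  0.    0.01] w 50.1 F [ 0.   0.4 -0.4] q [-0.33  0.46 -0.2   1.46  0.1   1.23  0.97]
```

View pics/crop10.png

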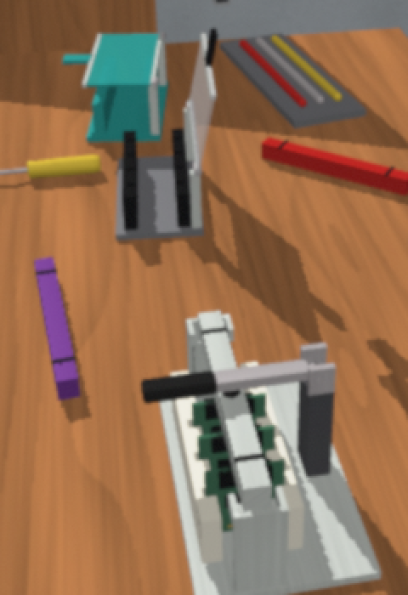

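Call:
move_arm --deltas '[0, 0.13, 1, 0, 0, 0, 50, 0, 0.13, 2, 0, 0, 0, 50, 0, 0.13, 2.8, 0, 0, 0, 50, 0, 0.13, 2.95, 0, 0, 0, 50, 0, 0.13, 2.95, 0, 0, 0, 50]' --newtons 60

```text
t: 42.1
ee_pos: [561.4, 249.4, 373.0]
tool_rot: [0.03, 1.0, -0.001, -0.001]
ft_force: [-0.2, -0.7, 0.0]
gripper_width: 0.584
finger_force: 0.0
```

Call:
move_arm --deltas '[0, 0, 0, 0, 0, 0, 15, 0, 0, 0, 0, 0, 0, 15, 0, 0, 0, 0, 0, 0, 15, 0, 0, 0, 0, 0, 0, 15, 0, 0, 0, 0, 0, 0, 15]'

```text
t: 42.52
ee_pos: [562.2, 248.8, 375.8]
tool_rot: [0.031, 1.0, -0.0, 0.002]
ft_force: [-0.1, -5.7, 6.6]
gripper_width: 0.265
finger_force: 59.1
```

```bash
python3 go.py 561.5 248.5 219 86.4
```

```text
t 42.52 grasp [562.7 248.6 221.1] d [ 0.03 -0.01  0.08] rot [-0.01  0.04  0.02] w 22.7 F [-0.1 -5.7  6.6] q [-0.33  0.51 -0.2   1.57  0.11  1.06  0.95]
```

Call:
move_arm --deltas '[0.8, 0, -0.17, 0, 0, 0, 15, 1.59, 0, -0.21, 0, 0, 0, 15, 2.38, 0, -0.13, 0, 0, 0, 15, 3.15, 0, 0.06, 0, 0, 0, 15, 3.88, 0, 0.36, 0, 0, 0, 15]'

```text
t: 42.93
ee_pos: [465.6, 254.6, 367.6]
tool_rot: [0.031, 1.0, 0.0, 0.004]
ft_force: [3.8, -4.9, 4.6]
gripper_width: 0.264
finger_force: 64.4
```

```bash
python3 go.py 561.5 248.5 219 86.4
```

```text
t 42.93 grasp [466.7 254.7 212.9] d [-3.85 -0.01 -0.22] rot [0.01 0.08 0.01] w 22.6 F [ 3.8 -4.9  4.6] q [-0.4   0.4  -0.21  1.81  0.1   0.94  0.85]
```

Call:
move_arm --deltas '[0.68, 0, 0.41, 0, 0, 0, 15, 1.28, 0, 0.92, 0, 0, 0, 15, 1.81, 0, 1.51, 0, 0, 0, 15, 2.24, 0, 2.17, 0, 0, 0, 15, 2.51, 0, 2.75, 0, 0, 0, 15]'

```text
t: 43.35
ee_pos: [400.6, 259.0, 296.9]
tool_rot: [0.03, 1.0, -0.0, 0.0]
ft_force: [-2.4, -5.0, 7.4]
gripper_width: 0.266
finger_force: 64.9
```

Call:
move_arm --deltas '[0.17, 0, 0.5, 0, 0, 0, 15, 0.27, 0, 0.91, 0, 0, 0, 15, 0.34, 0, 1.33, 0, 0, 0, 15, 0.34, 0, 1.33, 0, 0, 0, 15, 0.34, 0, 1.33, 0, 0, 0, 15]'

```text
t: 43.77
ee_pos: [392.3, 259.8, 262.8]
tool_rot: [0.03, 1.0, -0.001, -0.002]
ft_force: [-6.4, -3.0, 1.6]
gripper_width: 0.26
finger_force: 64.1
```

```bash
python3 go.py 392 257.5 106 86.4; python3 - <<'E'
from h import *
s=snap('top','top9');P=cloud(s); q=P[235:300,185:285].reshape(-1,3); q=q[(q[:,2]>85)&(q[:,2]<125)&(q[:,0]>430)]
A=np.c_[q[:,:2]-[460,255],np.ones(len(q))]; print(len(q),np.linalg.lstsq(A,q[:,2],rcond=None)[0])
E
```

```text
t 43.77 grasp [391.8 259.5 108.1] d [ 0.   -0.09  0.09] rot [-0.03 -0.03  0.04] w 22.2 F [-6.4 -3.   1.6] q [-0.5   0.46 -0.2   2.08  0.15  0.62  0.71]
4578 [-1.18759589e-01  6.97533600e-03  9.97505941e+01]
```

Call:
move_arm --deltas '[0.03, 0, 0.2, 0, 0, 0, 15, 0.04, 0, 0.4, 0, 0, 0, 15, 0.04, 0, 0.6, 0, 0, 0, 15, 0.04, 0, 0.72, 0, 0, 0, 15, 0.04, 0, 0.72, 0, 0, 0, 15]'

```text
t: 44.23
ee_pos: [391.3, 259.8, 245.8]
tool_rot: [0.03, 1.0, -0.001, -0.001]
ft_force: [-9.0, -4.0, 9.5]
gripper_width: 0.268
finger_force: 65.2
```

```bash
python3 go.py 392 257.5 106 86.4; cat > cv.py <<'E'
from h import *; import sys
s=snap('top',sys.argv[1]);P=cloud(s); q=P[235:300,185:285].reshape(-1,3); q=q[(q[:,2]>80)&(q[:,2]<125)&(q[:,0]>430)]
A=np.c_[q[:,:2]-[460,255],np.ones(len(q))]; print(len(q),np.linalg.lstsq(A,q[:,2],rcond=None)[0])
E
python3 cv.py top10
```

```text
t 44.23 grasp [390.9 259.5  91.1] d [-0.03 -0.09 -0.6 ] rot [-0.02 -0.03  0.04] w 22.9 F [-9.  -4.   9.5] q [-0.51  0.48 -0.19  2.1   0.16  0.57  0.7 ]
4551 [6.87239765e-03 8.08795848e-05 9.16736006e+01]
```

Call:
move_arm --deltas '[0, 0, 0, 0, 0, 0, 55, 0, 0, 0, 0, 0, 0, 55, 0, 0, -0.7, 0, 0, 0, 55, 0, 0, -2, 0, 0, 0, 55, 0, 0, -3.4, 0, 0, 0, 55]'

```text
t: 44.7
ee_pos: [392.6, 260.4, 330.6]
tool_rot: [0.03, 1.0, -0.0, -0.001]
ft_force: [0.5, 0.8, 0.0]
gripper_width: 0.647
finger_force: 0.0
```

Call:
move_arm --deltas '[0, 1, -1, 0, 0, 0, 55, 0, 2, -2, 0, 0, 0, 55, 0, 3, -3, 0, 0, 0, 55, 0, 4, -3, 0, 0, 0, 55, 0, 4.5, -3, 0, 0, 0, 55]'

```text
t: 45.12
ee_pos: [399.1, 376.0, 407.4]
tool_rot: [0.029, 1.0, 0.003, 0.002]
ft_force: [0.0, -0.3, -0.6]
gripper_width: 0.642
finger_force: 0.0
```

Call:
move_arm --deltas '[0, 0, 0, 0, 0, 0, 55, 0, 0, 0, 0, 0, 0, 55, 0, 0, 0, 0, 0, 0, 55, 0, 0, 0, 0, 0, 0, 55, 0, 0, 0, 0, 0, 0, 55]'

```text
t: 45.53
ee_pos: [399.6, 371.3, 404.6]
tool_rot: [0.031, 1.0, -0.001, -0.0]
ft_force: [-0.1, -0.5, -0.6]
gripper_width: 0.641
finger_force: 0.0
```

```bash
python3 cv.py top11; python3 cl.py top12; python3 -c "
from h import *
a=cv2.imread('pics/top12.png')[80:340,150:560]; cv2.imwrite('pics/crop11.png',cv2.resize(a,(800,507),interpolation=3))"
```

```text
4666 [ 4.66651513e-03 -8.04411380e-04  9.17590864e+01]
284 slope [-1.67095617e-02  1.23057402e+02] angle 0.01670800676154632
-30 48 124.5557762703071
-15 52 122.26703999504232
0 47 122.6941327397148
15 49 122.47382860113377
30 48 122.32779350020868
45 40 122.75583244763885
bar top 104.25898643036717
```

View pics/crop11.png

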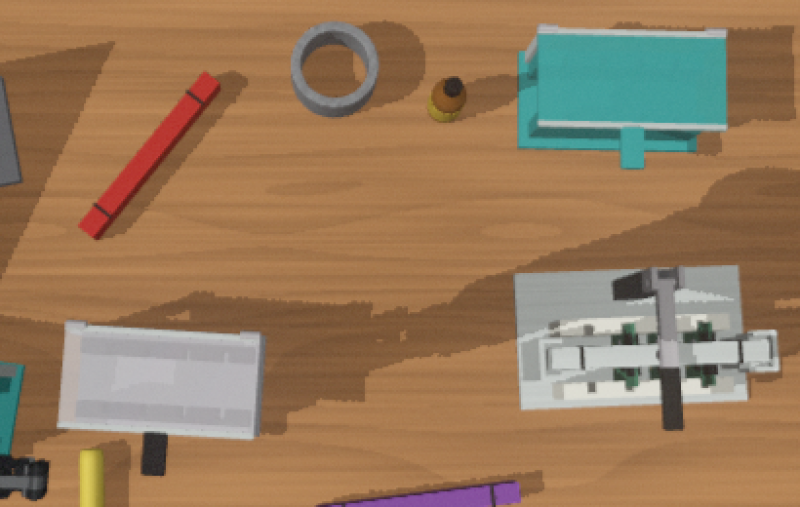

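The final view shows the rack cover closed and the rack empty at (160,380), the bar in both saddles at (660,355), and the clamp down at (668,350). The tape, bottle and driver are where they started.

```bash
python3 -c "
from station import bot
print(bot.job_done())"
```

```text
the job is handed in; nothing more can be done
None
```

I handed the job in at about 46 s of robot time. The last images show all three boards home in the cassette, the bar in both saddles, the clamp down on it, the rack cover closed and the bystanders unmoved; the hand-in gave no verdict.

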